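# Load the glassware dryer with washed staining troughs and start it

### The arm

A 7-joint arm with a two-finger parallel gripper is mounted at the origin on the work surface; the furniture and walls round the work are solid. World frame = base frame: x ahead of the robot, y to its left, z up, the work surface at z = 0. Lengths are in m, angles in rad, forces in N, time in s.
With the tool pointing down it reaches from about 0.4 to 0.9 m from the base axis. Payload 5.5 kg.
Tool frame: the origin (TCP) lies on the mounting face of the last link; the fingertips stand 173 mm ahead of it and the grasp point (between the pads) lies 155 mm ahead of it; z points along the fingers, y is the line along which they close (so a half turn about z gives the same grasp; the last joint's range is limited). The gripper opens to 85 mm and grips with 20 to 120 N. Pads are 22 mm wide; open, the fingers measure 114 mm over their backs; the gripper's body (76 mm by 85 mm) begins 54 mm behind the grasp point. The pads swing forward as they close: fully open they stand 13 mm farther back than shut.
Start: joints at [-1.015, 0.501, -0.427, 1.55, 0.221, 1.138, -0.21], TCP at [0.188, 0.622, 0.405] pointing down, gripper open.
Joint ranges: [-2.88, 2.88], [-0.31, 2.03], [-1.54, 1.56], [0.2, 2.42], [-1.41, 4.55], [0.19, 2.02], [-2.57, 2.57]. Speed limits (rad/s): [2.57, 2.57, 3.14, 3.14, 3.14, 3.14, 3.14].

### API

Orientations are given as a unit quaternion [x, y, z, w].
In Python, from workcell import * gives the robot as it stands.
- The arm moves only by the tool play_rows, never from a script. Its arguments are lists of equal length, an entry for each row: "fingers": the opening, from 0 (shut) to 1 (fully open); "xyz": the shift along the tool's x, y, z in mm, a list of three; "dr": the turn, a rotation vector about the tool's x, y, z in degrees, a list of three. In form: {"fingers": [fingers, ...], "xyz": [[tx, ty, tz], ...], "dr": [[ax, ay, az], ...]}. A call has exactly 8 rows; each row shifts and turns the commanded pose from where the row before left it, along the tool's axes as they then stand; what a row does not reach is not made up. A row lasts 1/10 s, in which the tool goes at most 50 mm and 8.59 degrees, less where a joint would pass 70% of its speed; a pose out of reach is approached as far as the arm can. A call with a gripper value outside its range is refused whole. The fingers move at their own pace and stop on an object; "squeeze" is the grip in N (left out, the last holds). Time passes only in rows, so rows that do not move let the fingers close, or fill a call up. It gives the time, the measured TCP pose, the force, the opening and the grip force at its end, in the units of the state.
- observe(): the state, without advancing time (a new reading comes with each control period).
- grab_frame(name): name is "scene" or "top" or "wrist"; returns the picture (400x640x3 uint8, red, green, blue); there is no depth.
- camera_params(name): a dict with "camera_matrix" (3x3 intrinsics, pixels), "pose" (4x4, takes a point from camera to world coordinates); the wrist camera has in their place "hand_eye" (4x4, takes a point from camera to tool coordinates, whose origin is the TCP and whose axes are the flange's). Camera axes: x right, y down, z forward; pixel columns grow to the right and rows downward; lengths in m; the calibration is good to about 2 mm. The wrist camera is an equidistant fisheye: a pixel r from the principal point sees the ray r / f radians off the axis. A picture is of the moment at which its call begins: read the wrist's pose just before it. camera_params takes no time and is no camera call.
- job_done(): hands the job in; it is judged then, once.
Trained networks look in the newest picture that a camera, given by its name, has taken for a name from the list of things; names that differ only in an ending like _2 or _b are one class to them, and where a whole thing is asked for, a point or a joint stands for the part that bears it (a point fixed in the world has none). Each returns a list of dicts, best first, with "conf" (0 to 1); they miss things now and then, are a little off and sometimes report something else, mostly with a low value. They report only what shows in the picture. A call takes as long as a camera call. They do not tell look-alikes from the thing itself.
- outline_of(query, camera): "mask" (400x640 bool, what is visible of it) and "extent" ([left, top, right, bottom] in pixels, round what is visible of it).
- spot_point(query, camera): "uv" ([column, row] in pixels: a listed point, or the origin of a listed thing).
The state is a dict: "time_s": time; "qpos": joint angles; "qvel": joint speeds; "joint_torque": joint torques, N m; "position": TCP position; "eef_rot": TCP orientation; "wrist_force": force on the tool from outside, world axes, zero at the start; "torque": the same for the moment, N m; "gripper_width": opening from 0.0 (shut) to 1.0 (fully open); "gripper_force": force on a finger pad.
Only numpy, scipy, OpenCV 4.12 (cv2) and the standard library are available. Lean on these libraries where they do the work, as an engineer would, in place of code of your own. Each camera call takes 0.05 s, during which the arm holds its last target. There are 200 camera calls.

### The job

Dry the washed staining troughs: turn every trough on the bench upside down and stand it mouth down over an air nozzle of the dryer, one to a nozzle, and turn the heat knob until its pointer stands at the tab of the marker ring. When all that is done, press the start button fully down and let go; leave the wash bottle, the reagent bottle and the beaker where they stand.

Things in the scene. Friction and masses are not known exactly. Their poses are not given: they have to be found in the camera images.
- trough_a_center (a point): white plastic staining trough for slides: an open box 84 mm long (its x), 52 wide (its y), 62 high (its z), walls and floor 4 thick, 0.14 kg. The point is the middle of the box, 31 mm from underside and rim; its z axis points out of the open mouth (up at the start). It stands steadily on any face, also on an end (then 84 mm tall). Two or three of a, b, c are present; an absent one reads None.
- trough_b_center (a point): white plastic staining trough for slides: an open box 84 mm long (its x), 52 wide (its y), 62 high (its z), walls and floor 4 thick, 0.14 kg. The point is the middle of the box, 31 mm from underside and rim; its z axis points out of the open mouth (up at the start). It stands steadily on any face, also on an end (then 84 mm tall). Two or three of a, b, c are present; an absent one reads None.
- trough_c_center (a point): white plastic staining trough for slides: an open box 84 mm long (its x), 52 wide (its y), 62 high (its z), walls and floor 4 thick, 0.14 kg. The point is the middle of the box, 31 mm from underside and rim; its z axis points out of the open mouth (up at the start). It stands steadily on any face, also on an end (then 84 mm tall). Two or three of a, b, c are present; an absent one reads None.
- dryer: white hot-air dryer, fixed, 328 mm long (x, front end -x), 130 wide (y). Origin: middle of its underside, z up. Deck from x = -86 to 164 mm, 50 mm above the bench, with two ribs 4 mm high, 7 wide along x at y = -22 and 22 mm; on them a trough mouth down has its middle 85 mm above the bench. Front: ledge 36 mm above the bench with knob (x -125, y 28) and start button (x -125, y -33).
- nozzle_1 (a point): tip, on the axis, of air nozzle 1 (nearest the controls): an upright aluminium tube 22 mm in diameter with a coned tip, 42 mm tall above the deck, tip 92 mm above the bench. The nozzles stand in a row 88 mm apart along the dryer's x, at x = -48, 40 and 128 mm, y = 0. Two troughs side by side need their long sides across the row.
- nozzle_2 (a point): tip, on the axis, of air nozzle 2 (the middle one): an upright aluminium tube 22 mm in diameter with a coned tip, 42 mm tall above the deck, tip 92 mm above the bench. The nozzles stand in a row 88 mm apart along the dryer's x, at x = -48, 40 and 128 mm, y = 0. Two troughs side by side need their long sides across the row.
- nozzle_3 (a point): tip, on the axis, of air nozzle 3 (farthest from the controls): an upright aluminium tube 22 mm in diameter with a coned tip, 42 mm tall above the deck, tip 92 mm above the bench. The nozzles stand in a row 88 mm apart along the dryer's x, at x = -48, 40 and 128 mm, y = 0. Two troughs side by side need their long sides across the row.
- heat_knob (a joint): angle of the heat knob in rad, 0 to 4.71, growing clockwise seen from above; stays where left (friction 0.05 N m). At 0 its pointer looks midway between the dryer's -x and +y. The grip is a black bar 46 mm long, 14 thick, 8 to 40 mm above the ledge, on a disc 48 mm in diameter, 10 high; a white line marks the pointer end.
- knob_grip (a point): on the knob's axis, 32 mm above the ledge (68 mm above the bench); its -x axis points along the bar to the pointer end
- knob_pointer (a point): where the knob's pointer looks: 30 mm from the knob's axis, just above the ledge
- marker (a joint): angle of the steel marker ring lying flat round the knob, in rad, counted like the knob's angle: the pointer stands at its tab when both angles are equal. It is set beforehand, is stiff and cannot be caught by the fingers.
- marker_tab (a point): the dark tab of the marker ring, 30 mm from the knob's axis
- start (a joint): travel of the start button in m: 0 released, 0.006 fully down, sprung (about 5 N)
- start_top (a point): middle of the top of the start button, a white push button 30 mm in diameter, 18 mm above the ledge, pressed straight down
- dropper: a glass dropper standing upright in a black foot between the dryer and the robot, fixed: 18 mm thick, 278 mm tall, an obstacle to the hand and wrist; origin in the middle of its foot's underside
- stand_centre: lab stand, fixed, to the right: a black base plate 130 mm (x) by 200 (y), 11 high, with an upright steel rod 12 mm thick and 1 m tall, 55 mm to -x and 13 mm to -y of the origin; an obstacle. Origin in the middle of the base's underside. (The room's wall is a further obstacle: 0.87 m ahead of the robot.)
- stand_burette: lab stand with a burette, fixed, to the left: a blue base plate with an upright steel rod 12 mm thick and 1 m tall, 37 mm to +x of the origin; an obstacle. Origin in its underside.
- dispenser: bottle-top dispenser on an amber bottle, fixed, at the back on the left: about 100 mm in diameter, 395 mm tall; an obstacle. Origin in the middle of its underside.
- pipette_jar: jar of pipettes, fixed, at the back on the right: 110 mm in diameter, 350 mm tall with the pipettes; an obstacle. Its axis stands 37 mm to +x and 60 mm to -y of the origin.
- wash_bottle: white wash bottle with a blue cap and bent nozzle, 68 mm in diameter and 235 mm tall with its nozzle; origin on its underside; the bottle's axis stands 15 mm from it, towards its own +y
- reagent_bottle: white plastic reagent bottle 58 mm in diameter, 126 mm tall; origin in the middle of its underside
- beaker: glass beaker 72 mm in diameter, 105 mm tall; origin in the middle of its underside
Not all that is in view belongs to the job. What is shaped like the part that bears trough_c_center but orange is not meant.

How it is judged:
On the way, in this order (a step that is already met when the one before it is completed fails the run):
1. every trough present stands mouth down over a nozzle and the knob's pointer is at the marker tab (angle between each of trough_a_center, trough_b_center, trough_c_center's own z axis and vertical above 3.04 rad and z of trough_a_center in the frame of dryer between 0.079 and 0.091 m and (horizontal distance between trough_a_center and nozzle_1 below 0.034 m or horizontal distance between trough_a_center and nozzle_2 below 0.034 m or horizontal distance between trough_a_center and nozzle_3 below 0.034 m) and z of trough_b_center in the frame of dryer between 0.079 and 0.091 m and (horizontal distance between trough_b_center and nozzle_1 below 0.034 m or horizontal distance between trough_b_center and nozzle_2 below 0.034 m or horizontal distance between trough_b_center and nozzle_3 below 0.034 m) and z of trough_c_center in the frame of dryer between 0.079 and 0.091 m and (horizontal distance between trough_c_center and nozzle_1 below 0.034 m or horizontal distance between trough_c_center and nozzle_2 below 0.034 m or horizontal distance between trough_c_center and nozzle_3 below 0.034 m) and horizontal distance between knob_pointer and marker_tab below 0.004 m), for 0.2 s.
2. then the start button is pressed fully down (value of joint start above 0.0045 m), for 0.05 s.
At the end, for the whole second after the job is handed in: Every trough present stands at rest mouth down (within 6 degrees) on the deck's ribs over a nozzle, the knob's pointer is within 4 mm (about 7.5 degrees) of the marker tab, and the start button has been pressed after that and is released (all of step 1 and linear speed of each of trough_a, trough_b, trough_c below 0.02 m/s and value of joint start below 0.002 m); the robot touches nothing.
It fails at once if the wash bottle is pushed more than 30 mm or tipped (distance of wash_bottle from where it was at the start of the episode above 0.03 m or angle between wash_bottle's own z axis and vertical above 0.35 rad).
It fails at once if the reagent bottle is pushed more than 30 mm or tipped (distance of reagent_bottle from where it was at the start of the episode above 0.03 m or angle between reagent_bottle's own z axis and vertical above 0.35 rad).
It fails at once if the beaker is pushed more than 30 mm or tipped (distance of beaker from where it was at the start of the episode above 0.03 m or angle between beaker's own z axis and vertical above 0.35 rad).
Of trough_a, trough_b, trough_c only 2 to 3 are there at a start; the rules pass over those that are not, and their reading is None.
At some moment in a run one of trough_a, trough_b, trough_c may be knocked a few centimetres aside while the robot is not near it.
Once in a run the grip may slacken for a moment while it holds something.
It also fails if it takes over 210 s, if anything falls off the work surface, if the arm or the gripper's body presses on something with over 40 N, if the wrist force passes 120 N, or if a joint passes its speed limit or range.

## Working session

There is one attempt and no reset: what is moved stays moved. The work goes in short steps, Python scripts to look and compute and a tool call to move; the robot and the scene stay as the last step left them, time stands still between calls to the robot, and variables do not carry over. Pictures are saved under pics/ and viewed, at most 14 in all, crops included, and the job is handed in when it is done.

Besides the shell and the picture viewer there is one more tool, called after ">>>" as name(argument=value, ...) on one line, values as JSON. play_rows: Moves the arm, as the interface text tells. Its arguments: {"type":"object","properties":{"fingers":{"type":"array"},"xyz":{"type":"array"},"dr":{"type":"array"},"squeeze":{"type":"number"}},"required":["fingers","xyz","dr"]}

```bash
ls; mkdir -p pics
python3 - <<'E'
from workcell import *
import cv2
print(observe())
for n in ("scene","top"):
    im=grab_frame(n); cv2.imwrite(f"pics/{n}0.png",im[:,:,::-1]); print(n,camera_params(n))
print(camera_params("wrist"))
for q in ("trough_a_center","nozzle_1","knob_grip","knob_pointer","marker_tab","start_top","dryer","dropper","wash_bottle","reagent_bottle","beaker","stand_centre","stand_burette","dispenser","pipette_jar"):
  for n in ("scene","top"):
    print(q,n,[(round(d["conf"],2),[round(float(v),1) for v in d["uv"]]) for d in spot_point(q,n)])
E
```

```text
pics
{'time_s': 0.0, 'qpos': array([-1.01477689,  0.5018516 , -0.42676492,  1.55146902,  0.22079537,
        1.13829756, -0.21030539]), 'qvel': array([1.24420254e-04, 9.43554827e-04, 2.61759247e-04, 9.98703680e-04,
       5.62116540e-04, 5.07597318e-05, 1.49083275e-03]), 'joint_torque': array([ 4.60656356e-04, -5.69535649e+01, -5.81583649e+00, -2.80932641e+01,
        1.07080978e-02,  1.22303143e-02,  8.98202217e-06]), 'position': array([0.18758523, 0.62196479, 0.40364642]), 'eef_rot': array([ 1.45873165e-01,  9.89302809e-01, -9.70817210e-04, -1.72123377e-04]), 'wrist_force': array([-0.05947715, -0.05637171, -0.04869178]), 'torque': array([ 0.0023332 ,  0.00626718, -0.01078756]), 'gripper_force': 0.0, 'gripper_width': 1.0019286979245445}
scene {'camera_matrix': array([[461.78253925,   0.        , 325.48758678],
       [  0.        , 461.78253925, 196.54600614],
       [  0.        ,   0.        ,   1.        ]]), 'pose': array([[-0.88233046, -0.36756265,  0.29392287,  0.05098505],
       [-0.4706134 ,  0.68377091, -0.55765613,  0.90022861],
       [ 0.00399766, -0.63036104, -0.776291
[... 1634 characters left out ...]
8, 162.4])]
start_top scene [(0.58, [332.7, 231.3])]
start_top top [(0.4, [288.2, 221.8])]
dryer scene [(0.93, [342.9, 210.2]), (0.35, [313.2, 221.7])]
dryer top [(0.81, [323.3, 218.6]), (0.69, [285.7, 195.9]), (0.55, [410.0, 166.7])]
dropper scene []
dropper top []
wash_bottle scene []
wash_bottle top [(0.89, [417.1, 260.7])]
reagent_bottle scene [(0.63, [288.1, 273.5])]
reagent_bottle top [(0.52, [240.3, 201.0])]
beaker scene [(0.69, [340.5, 142.4])]
beaker top [(0.56, [412.3, 171.4]), (0.23, [416.5, 261.1])]
stand_centre scene []
stand_centre top []
stand_burette scene []
stand_burette top []
dispenser scene []
dispenser top []
pipette_jar scene [(0.54, [298.4, 183.2])]
pipette_jar top []
```

Run:
```python
import cv2
a=cv2.imread("pics/top0.png"); cv2.imwrite("pics/top0c.png",cv2.resize(a[90:310,190:480],None,fx=2.7,fy=2.7,interpolation=cv2.INTER_CUBIC))
```

```text
(no output)
```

View pics/scene0.png

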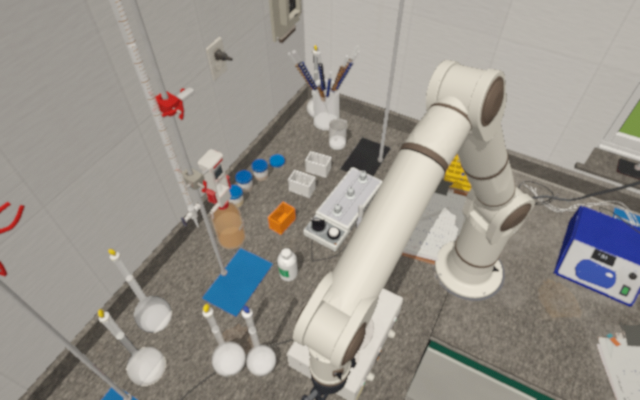

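View pics/top0c.png

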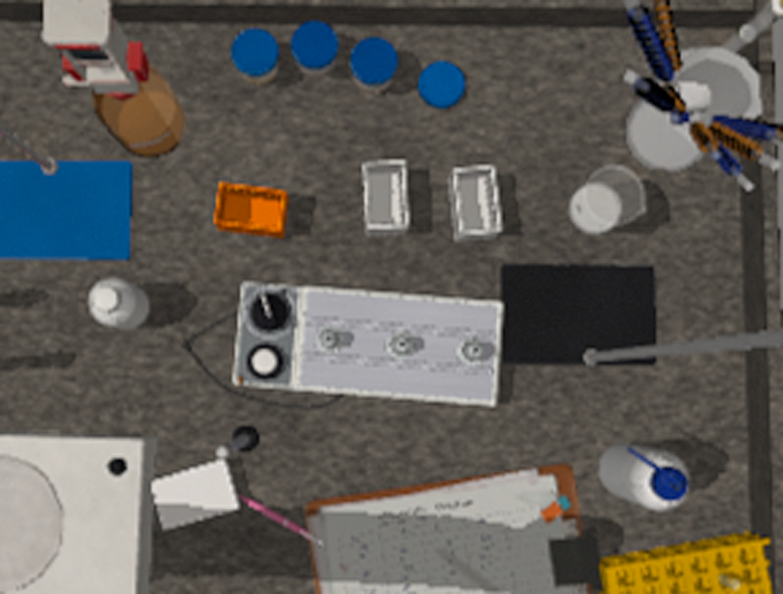

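The pictures show two white troughs (top px about (333,163) and (366,165)), the orange decoy at about (283,167), and the dryer with its controls at the left (knob (289,204), button (288,223)). The nozzles are at about (316,215), (342,217) and (369,219), and the dropper foot is at about (281,252).

```bash
cat > h.py <<'E'
from workcell import *
import cv2, numpy as np
from scipy.spatial.transform import Rotation as R
np.set_printoptions(precision=4,suppress=True)
def ray(n,uv,st=None):
    p=camera_params(n);K=p["camera_matrix"]
    d=np.array([(uv[0]-K[0,2])/K[0,0],(uv[1]-K[1,2])/K[1,1]])
    if n=="wrist":
        r=np.hypot(*d); v=np.array([*(d/r*np.sin(r) if r>0 else d),np.cos(r)])
        T=np.eye(4);T[:3,:3]=R.from_quat(st["eef_rot"]).as_matrix();T[:3,3]=st["position"];T=T@p["hand_eye"]
    else: v=np.array([*d,1.]);T=p["pose"]
    return T[:3,3],T[:3,:3]@v
def at(n,uv,z,st=None):
    o,v=ray(n,uv,st);return o+v*(z-o[2])/v[2]
def px(n,P,st=None):
    p=camera_params(n);K=p["camera_matrix"]
    if n=="wrist":
        T=np.eye(4);T[:3,:3]=R.from_quat(st["eef_rot"]).as_matrix();T[:3,3]=st["position"];T=T@p["hand_eye"]
    else:T=p["pose"]
    c=np.linalg.inv(T)@np.array([*P,1.]);c=c[:3]
    if n=="wrist":
        r=np.hypot(c[0],c[1]);a=np.arctan2(r,c[2]);d=c[:2]/r*a
    else:d=c[:2]/c[2]
    return K[0,0]*d+K[:2,2]
def st():
    s=observe();Rm=R.from_quat(s["eef_rot"]).as_matrix()
    print("t %.1f"%s["time_s"],"tcp",s["position"],"grasp",s["position"]+.155*Rm[:,2],"\n x",Rm[:,0],"y",Rm[:,1],"z",Rm[:,2],"\n q",s["qpos"],"w %.3f f %.1f"%(s["gripper_width"],s["gripper_force"]),"F",s["wrist_force"]);return s
E
python3 - <<'E'
from h import *
im=grab_frame("top");
def rect(mask,z,n="top"):
    c=max(cv2.findContours(mask.astype(np.uint8),0,2)[0],key=cv2.contourArea)
    P=np.array([at(n,p[0],z)[:2] for p in c],np.float32)*1000
    return cv2.minAreaRect(P)
for q,z in (("trough_a_center",.062),("dryer",.045),("beaker",.0),("wash_bottle",.0),("reagent_bottle",0.)):
    for d in outline_of(q,"top"): print(q,round(d["conf"],2),d["extent"],rect(d["mask"],z))
for nm,u,v,z in (("trL",386,196,.062),("trR",476,203,.062),("n1",338,338,.092),("n2",410,343,.092),("n3",483,348,.092),("knob",270,310,.06),("start",263,361,.054),("dropfoot",245,437,.0),("rodfoot",590,357,.011),
   ("dryTL",243,283,.036),("dryBL",235,384,.036),("dryTR",501,301,.05),("dryBR",496,404,.05),("ornTL",218,183,.062),("ornBR",287,236,.0),("burbaseBR",131,259,.01),("blackTL",501,265,.011),("tlTL",363,161,.062),("tlTR",406,159,.062),("tlBR",410,231,.062),("tlBL",367,235,.062),("trTL",452,167,.062),("trTR",496,164,.062),("trBR",501,235,.062),("trBL",457,240,.062),("cap4",441,85,.04)):
    print(nm,at("top",(u/2.7+190,v/2.7+90),z)[:2])
E
```

```text
trough_a_center 0.66 [356.5, 150.6, 376.0, 181.0] ((633.1297607421875, -146.66822814941406), (91.94471740722656, 59.267086029052734), 5.916845798492432)
dryer 0.6 [271.4, 197.3, 372.9, 240.7] ((458.51153564453125, -14.58795166015625), (329.5564270019531, 133.81822204589844), 85.76880645751953)
dryer 0.26 [282.6, 196.4, 297.8, 216.2] ((495.69622802734375, 106.7229232788086), (46.6151237487793, 44.95953369140625), 64.16352844238281)
beaker 0.64 [400.3, 153.0, 432.1, 177.4] ((650.6326904296875, -323.3515930175781), (78.77410888671875, 102.63101196289062), 26.933889389038086)
wash_bottle 0.85 [411.0, 258.3, 446.1, 277.8] ((297.1440124511719, -370.1289978027344), (115.15852355957031, 71.01586151123047), 68.13093566894531)
reagent_bottle 0.88 [224.8, 194.5, 245.5, 211.2] ((509.2938232421875, 303.942138671875), (77.937744140625, 58.55549621582031), 63.97587585449219)
reagent_bottle 0.65 [278.3, 195.1, 379.4, 240.2] ((461.53717041015625, -17.087356567382812), (338.3043212890625, 135.63998413085938), 85.81783294677734)
trL [ 0.6416 -0.0387]
trR [ 0.6339 -0.1504]
n1 [0.4638 0.0194]
n2 [ 0.4585 -0.0667]
n3 [ 0.4532 -0.154 ]
knob [0.4989 0.1031]
start [0.4365 0.1112]
dropfoot [0.3412 0.1364]
rodfoot [ 0.4456 -0.3018]
dryTL [0.5342 0.139 ]
dryBL [0.4082 0.1468]
dryTR [ 0.5131 -0.1826]
dryBR [ 0.386  -0.1756]
ornTL [0.656  0.1697]
ornBR [0.5993 0.0864]
burbaseBR [0.5664 0.2851]
blackTL [ 0.5626 -0.1891]
tlTL [ 0.6855 -0.0099]
tlTR [ 0.6885 -0.0634]
tlBR [ 0.5981 -0.0686]
tlBL [ 0.5926 -0.0154]
trTL [ 0.6789 -0.1207]
trTR [ 0.6833 -0.1756]
trBR [ 0.5941 -0.1812]
trBL [ 0.5874 -0.1267]
cap4 [ 0.7897 -0.1094]
```

View pics/top0.png

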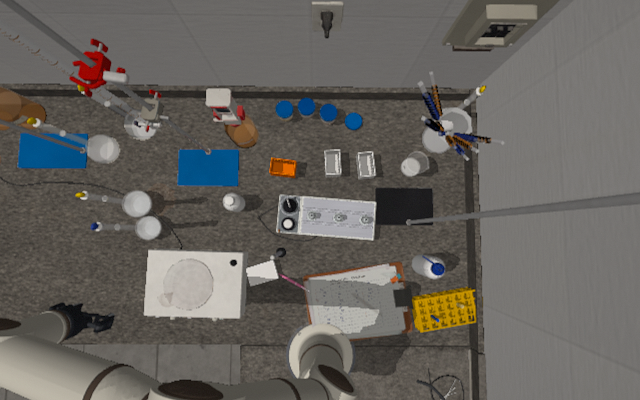

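Only two troughs are present: L at about (0.641, -0.040) and R at about (0.636, -0.150). I'll raise the arm and move over the work.

>>> play_rows(fingers=[1,1,1,1,1,1,1,1], xyz=[[0,0,-50],[0,0,-50],[-30,-37,0],[-30,-37,0],[-30,-37,0],[-30,-37,0],[-30,-37,0],[-30,-37,0]], dr=[[0,0,0],[0,0,0],[0,0,0],[0,0,0],[0,0,0],[0,0,0],[0,0,0],[0,0,0]])

```text
time_s: 2.7
position: [0.2962, 0.3559, 0.5049]
eef_rot: [0.146, 0.989, 0.0, 0.0]
wrist_force: [0.4, 0.5, -0.7]
gripper_width: 0.998
gripper_force: 0.0
```

>>> play_rows(fingers=[1,1,1,1,1,1,1,1], xyz=[[-30,-37,0],[-30,-37,0],[-30,-37,0],[-30,-37,0],[-30,-37,0],[-30,-37,0],[-30,-37,0],[-30,-37,0]], dr=[[0,0,0],[0,0,0],[0,0,0],[0,0,0],[0,0,0],[0,0,0],[0,0,0],[0,0,0]])

```text
time_s: 3.5
position: [0.4404, 0.0033, 0.5052]
eef_rot: [0.146, 0.989, 0.0, 0.001]
wrist_force: [1.0, 0.3, 0.1]
gripper_width: 1.0
gripper_force: 0.0
```

>>> play_rows(fingers=[1,1,1,1,1,1,1,1], xyz=[[0,0,0],[0,0,0],[0,0,0],[0,0,0],[0,0,0],[0,0,0],[0,0,0],[0,0,0]], dr=[[0,0,-8.4],[0,0,-8.4],[0,0,0],[0,0,0],[0,0,0],[0,0,0],[0,0,0],[0,0,0]])

```text
time_s: 4.3
position: [0.4402, 0.0053, 0.5047]
eef_rot: [-0.0, 1.0, 0.0, 0.0]
wrist_force: [-0.2, -0.4, -0.1]
gripper_width: 0.996
gripper_force: 0.0
```

Run:
```python
from h import *
s=st(); im=grab_frame("wrist"); cv2.imwrite("pics/w1.png",im[:,:,::-1])
for q,z in (("trough_a_center",.031),("nozzle_1",.092),("knob_grip",.068),("knob_pointer",.038),("marker_tab",.038),("start_top",.054),("dropper",0),("dryer",0)):
    for d in spot_point(q,"wrist"): print(q,round(d["conf"],2),np.array(d["uv"]),at("wrist",d["uv"],z,s)[:2])
```

```text
t 4.3 tcp [0.4402 0.0053 0.5047] grasp [0.4402 0.0053 0.3497] 
 x [-1.     -0.0002 -0.0001] y [-0.0002  1.      0.    ] z [ 0.0001  0.     -1.    ] 
 q [-0.1878 -0.0087  0.1142  1.9301  0.001   1.2201  1.497 ] w 0.996 f 0.0 F [-0.2111 -0.4478 -0.0667]
trough_a_center 0.66 [235.2 274.7] [ 0.64   -0.1489]
nozzle_1 0.94 [213.5 176.5] [ 0.4525 -0.142 ]
nozzle_1 0.88 [347.1 183.2] [0.4628 0.0339]
nozzle_1 0.65 [276.4 181.6] [ 0.4605 -0.0568]
nozzle_1 0.36 [164.4 258.6] [ 0.5807 -0.2437]
knob_grip 0.87 [397.6 199. ] [0.4918 0.1075]
knob_pointer 0.62 [400.3 215.1] [0.5274 0.1213]
marker_tab 0.47 [382.7 215.4] [0.5277 0.0935]
start_top 0.94 [404.  161.2] [0.4405 0.1169]
dryer 0.73 [309.5 166. ] [ 0.4593 -0.0185]
dryer 0.58 [275.8 179.8] [ 0.4813 -0.0726]
```

View pics/w1.png

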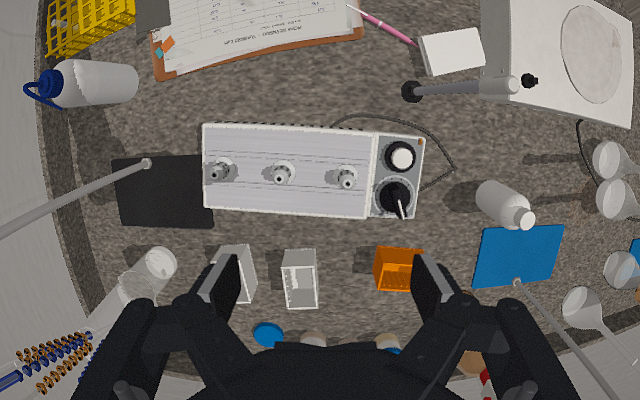

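The wrist view shows the dryer with its nozzles at (221,171), (282,174) and (347,180). The knob is at (397,199) with its pointer toward (403,215), and the button at (402,155). The two troughs are at (240,275) and (299,279), and the orange one is at (398,268). I'll plan the first tilted grasp.

```bash
cat >> h.py <<'E'
def goal(G,z,y):
    z=np.array(z,float);z/=np.linalg.norm(z);y=np.array(y,float);y-=z*(y@z);y/=np.linalg.norm(y)
    T=np.eye(4);T[:3,:3]=np.c_[np.cross(y,z),y,z];T[:3,3]=np.array(G)-.155*z;return T
def cur(s):
    T=np.eye(4);T[:3,:3]=R.from_quat(s["eef_rot"]).as_matrix();T[:3,3]=s["position"];return T
def rows(A,B,n):
    from scipy.linalg import expm,logm
    L=np.real(logm(np.linalg.inv(A)@B));D=np.real(expm(L/n))
    t=D[:3,3]*1000;r=np.degrees(R.from_matrix(D[:3,:3]).as_rotvec())
    print("n",n,"xyz",np.round(t,1).tolist(),"dr",np.round(r,2).tolist(),"| %.0f mm %.1f deg"%(np.linalg.norm(t),np.linalg.norm(r)))
    return B
def tilt(a,az): # tool z tilted a deg from straight down towards azimuth az (deg)
    a,az=np.radians([a,az]);return np.array([np.sin(a)*np.cos(az),np.sin(a)*np.sin(az),-np.cos(a)])
def hz(az): az=np.radians(az);return np.array([np.cos(az),np.sin(az),0])
E
python3 - <<'E'
from h import *
s=observe()
c=np.mean([at("wrist",p,.062,s) for p in ((281,250),(316,249),(318,308),(285,308))],0);print("L wrist",c)
c=np.array([.641,-.040,.031]);a=3.4
z=tilt(35,a);y=hz(90+a);G=c-.020*hz(a)
A=cur(s);B=rows(A,goal(G-.1*z,z,y),10);rows(B,goal(G,z,y),4)
E
```

```text
L wrist [ 0.6279 -0.034   0.062 ]
n 10 xyz [4.0, -5.8, 26.8] dr [-0.1, -3.5, -0.33] | 28 mm 3.5 deg
n 4 xyz [-0.0, 0.0, 25.0] dr [0.0, 0.0, -0.0] | 25 mm 0.0 deg
```

>>> play_rows(fingers=[1,1,1,1,1,1,1,1], xyz=[[4,-5.8,26.8],[4,-5.8,26.8],[4,-5.8,26.8],[4,-5.8,26.8],[4,-5.8,26.8],[4,-5.8,26.8],[4,-5.8,26.8],[4,-5.8,26.8]], dr=[[-0.1,-3.5,-0.33],[-0.1,-3.5,-0.33],[-0.1,-3.5,-0.33],[-0.1,-3.5,-0.33],[-0.1,-3.5,-0.33],[-0.1,-3.5,-0.33],[-0.1,-3.5,-0.33],[-0.1,-3.5,-0.33]])

```text
time_s: 5.55
position: [0.4478, -0.0346, 0.3044]
eef_rot: [-0.021, 0.976, 0.016, 0.215]
wrist_force: [-0.8, 0.9, 0.6]
gripper_width: 0.998
gripper_force: 0.0
```

>>> play_rows(fingers=[1,1,1,1,1,1,1,1], xyz=[[4,-5.8,26.8],[4,-5.8,26.8],[0,0,0],[0,0,0],[0,0,0],[0,0,0],[0,0,0],[0,0,0]], dr=[[-0.1,-3.5,-0.33],[-0.1,-3.5,-0.33],[0,0,0],[0,0,0],[0,0,0],[0,0,0],[0,0,0],[0,0,0]])

```text
time_s: 6.35
position: [0.4645, -0.0355, 0.2925]
eef_rot: [-0.027, 0.97, 0.026, 0.239]
wrist_force: [-0.4, 0.3, 0.2]
gripper_width: 1.0
gripper_force: 0.0
```

Run:
```python
from h import *
s=st(); im=grab_frame("wrist").copy()
for d in spot_point("trough_a_center","wrist"): print(round(d["conf"],2),np.array(d["uv"]),at("wrist",d["uv"],.031,s)[:2])
c=np.array([.641,-.040,.031]);a=3.4;u,v=hz(a),hz(90+a)
for i in (1,-1):
  for j in (1,-1):
    for z in (.062,0):
      p=px("wrist",c+i*.042*u+j*.026*v+[0,0,z-.031],s);cv2.circle(im,tuple(int(k) for k in p),2,(0,255,0) if z else (255,0,0),-1)
cv2.imwrite("pics/w2.png",im[:,:,::-1])
```

```text
t 6.3 tcp [ 0.4645 -0.0355  0.2925] grasp [ 0.5362 -0.0257  0.1554] 
 x [-0.8844 -0.0394 -0.4651] y [-0.0642  0.9972  0.0377] z [ 0.4623  0.0632 -0.8844] 
 q [-0.1977  0.2191  0.2766  2.3159 -0.8424  0.201   2.4797] w 1.000 f 0.0 F [-0.438   0.2505  0.2022]
0.72 [190.6 215. ] [ 0.6362 -0.1503]
```

View pics/w2.png

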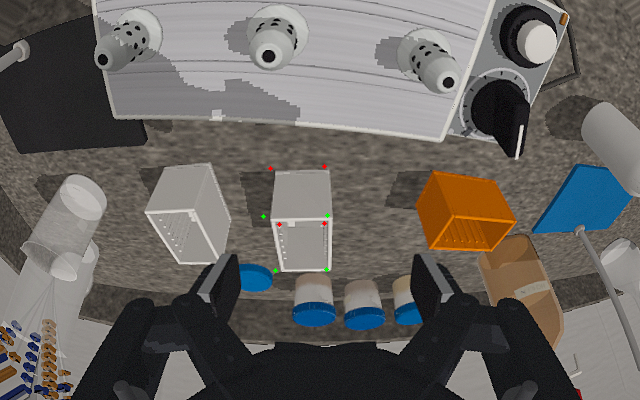

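The wrist view shows trough L with rim corners at about (275,218), (330,217), (278,270) and (331,268), R at (188,215), and orange at (465,210). An outward tilt is limited by J6, so I'll pick L straight down, set it crosswise, and then turn it over sideways.

Run:
```python
from h import *
s=observe();A=cur(s);a=3.4;dn=[0,0,-1]
B=rows(A,goal([.60,-.037,.17],dn,hz(90+a)),5)
B=rows(B,goal([.641,-.037,.12],dn,hz(90+a)),3)
B=rows(B,goal([.641,-.037,.040],dn,hz(90+a)),4)
```

```text
n 5 xyz [-28.0, -1.7, 1.5] dr [0.44, 5.54, -0.05] | 28 mm 5.6 deg
n 3 xyz [-13.6, -0.8, 16.7] dr [0.0, 0.0, 0.0] | 22 mm 0.0 deg
n 4 xyz [0.0, 0.0, 20.0] dr [0.0, 0.0, 0.0] | 20 mm 0.0 deg
```

>>> play_rows(fingers=[1,1,1,1,1,1,1,1], xyz=[[-28,-1.7,1.5],[-28,-1.7,1.5],[-28,-1.7,1.5],[-28,-1.7,1.5],[-28,-1.7,1.5],[0,0,0],[0,0,0],[0,0,0]], dr=[[0.44,5.54,0],[0.44,5.54,0],[0.44,5.54,0],[0.44,5.54,0],[0.44,5.54,0],[0,0,0],[0,0,0],[0,0,0]])

```text
time_s: 7.25
position: [0.5944, -0.0365, 0.3235]
eef_rot: [-0.028, 1.0, 0.004, 0.009]
wrist_force: [0.2, 0.8, -0.6]
gripper_width: 1.002
gripper_force: 0.0
```

Run:
```python
from h import *
s=st();A=cur(s);a=3.4;dn=[0,0,-1]
B=rows(A,goal([.641,-.037,.12],dn,hz(90+a)),4)
```

```text
t 7.2 tcp [ 0.5944 -0.0365  0.3235] grasp [ 0.5971 -0.0351  0.1685] 
 x [-0.9982 -0.0567 -0.0179] y [-0.0568  0.9984  0.0079] z [ 0.0174  0.0089 -0.9998] 
 q [-0.4532  0.524   0.6261  1.8004 -0.3899  0.924   1.9715] w 1.002 f 0.0 F [ 0.1766  0.7856 -0.5637]
n 4 xyz [-11.5, -0.9, 12.2] dr [0.11, 0.26, -0.04] | 17 mm 0.3 deg
```

>>> play_rows(fingers=[1,1,1,1,1,1,1,1], xyz=[[-11.5,-0.9,12.2],[-11.5,-0.9,12.2],[-11.5,-0.9,12.2],[-11.5,-0.9,12.2],[0,0,20],[0,0,20],[0,0,20],[0,0,20]], dr=[[0.1,0.3,0],[0.1,0.3,0],[0.1,0.2,0],[0.1,0.2,0],[0,0,0],[0,0,0],[0,0,0],[0,0,0]])

```text
time_s: 8.05
position: [0.6412, -0.037, 0.1957]
eef_rot: [-0.028, 1.0, 0.001, 0.001]
wrist_force: [-0.0, 0.2, -0.4]
gripper_width: 1.002
gripper_force: 0.0
```

>>> play_rows(fingers=[1,0.3,0.3,0.3,0.3,0.3,0.3,0.3], xyz=[[0,0,0],[0,0,0],[0,0,0],[0,0,0],[0,0,0],[0,0,0],[0,0,0],[0,0,0]], dr=[[0,0,0],[0,0,0],[0,0,0],[0,0,0],[0,0,0],[0,0,0],[0,0,0],[0,0,0]], squeeze=50)

```text
time_s: 8.85
position: [0.6431, -0.0367, 0.1975]
eef_rot: [-0.029, 1.0, 0.0, 0.002]
wrist_force: [-1.8, 0.7, 7.5]
gripper_width: 0.603
gripper_force: 53.2
```

Run:
```python
from h import *
s=st();A=cur(s);dn=[0,0,-1]
g=s["position"]+.155*A[:3,2];B=rows(A,goal(g+[0,0,.07],dn,A[:3,1]),3)
B=rows(B,goal([.635,-.03,g[2]+.07],dn,hz(0)),12)
```

```text
t 8.8 tcp [ 0.6431 -0.0367  0.1975] grasp [ 0.6437 -0.0366  0.0425] 
 x [-0.9983 -0.0578 -0.0038] y [-0.0578  0.9983  0.0008] z [ 0.0037  0.001  -1.    ] 
 q [-0.3529  0.7698  0.5203  1.7168 -0.5106  0.7897  2.0403] w 0.603 f 53.2 F [-1.8268  0.728   7.5214]
n 3 xyz [-0.3, 0.1, -23.3] dr [0.01, 0.07, -0.0] | 23 mm 0.1 deg
n 12 xyz [1.0, -0.0, 0.0] dr [0.0, 0.0, 7.78] | 1 mm 7.8 deg
```

>>> play_rows(fingers=[0.3,0.3,0.3,0.3,0.3,0.3,0.3,0.3], xyz=[[0,0,-23],[0,0,-23],[0,0,-24],[1,0,0],[1,0,0],[1,0,0],[1,0,0],[1,0,0]], dr=[[0,0,0],[0,0,0],[0,0,0],[0,0,7.8],[0,0,7.8],[0,0,7.8],[0,0,7.8],[0,0,7.8]])

```text
time_s: 9.65
position: [0.6373, -0.0355, 0.2659]
eef_rot: [0.309, 0.951, 0.001, 0.001]
wrist_force: [-1.0, 0.8, -1.6]
gripper_width: 0.604
gripper_force: 52.7
```

>>> play_rows(fingers=[0.3,0.3,0.3,0.3,0.3,0.3,0.3,0.3], xyz=[[1,0,0],[1,0,0],[1,0,0],[1,0,0],[1,0,0],[1,0,0],[1,0,0],[0,0,0]], dr=[[0,0,7.8],[0,0,7.8],[0,0,7.8],[0,0,7.8],[0,0,7.8],[0,0,7.8],[0,0,7.8],[0,0,0]])

```text
time_s: 10.45
position: [0.634, -0.0292, 0.2655]
eef_rot: [0.709, 0.705, 0.001, 0.0]
wrist_force: [0.1, 0.3, -1.4]
gripper_width: 0.604
gripper_force: 52.7
```

Run:
```python
from h import *
s=st();A=cur(s);dn=[0,0,-1]
B=rows(A,goal([.637,-.03,.044],dn,hz(0)),5)
```

```text
t 10.4 tcp [ 0.634  -0.0292  0.2655] grasp [ 0.6341 -0.0291  0.1105] 
 x [0.0054 1.     0.0006] y [ 1.     -0.0054  0.0009] z [ 0.0009  0.0006 -1.    ] 
 q [-0.6369  0.819   0.9528  1.7297 -0.7765  1.0166  0.5996] w 0.604 f 52.7 F [ 0.0653  0.3068 -1.4393]
n 5 xyz [-0.2, 0.6, 13.3] dr [0.01, -0.01, -0.06] | 13 mm 0.1 deg
```

>>> play_rows(fingers=[0.3,0.3,0.3,0.3,0.3,0.3,1,1], xyz=[[0,0,14],[0,0,14],[0,0,14],[0,0,13],[0,0,12],[0,0,0],[0,0,0],[0,0,0]], dr=[[0,0,0],[0,0,0],[0,0,0],[0,0,0],[0,0,0],[0,0,0],[0,0,0],[0,0,0]])

```text
time_s: 11.25
position: [0.6343, -0.0301, 0.1986]
eef_rot: [0.709, 0.705, 0.001, 0.0]
wrist_force: [-0.4, 0.7, 0.7]
gripper_width: 0.913
gripper_force: 0.0
```

>>> play_rows(fingers=[1,1,1,1,1,1,1,1], xyz=[[0,0,0],[0,0,-25],[0,0,-25],[0,0,-25],[0,0,-25],[0,0,-10],[0,0,0],[0,0,0]], dr=[[0,0,0],[0,0,0],[0,0,0],[0,0,0],[0,0,0],[0,0,0],[0,0,0],[0,0,0]])

```text
time_s: 12.05
position: [0.6337, -0.0295, 0.3078]
eef_rot: [0.709, 0.705, 0.001, -0.0]
wrist_force: [0.2, -0.8, -0.1]
gripper_width: 1.001
gripper_force: 0.0
```

Run:
```python
from h import *
s=st();grab_frame("wrist")
for d in spot_point("trough_a_center","wrist"): print(round(d["conf"],2),np.array(d["uv"]),at("wrist",d["uv"],.031,s)[:2])
grab_frame("top")
for d in spot_point("trough_a_center","top"): print(round(d["conf"],2),np.array(d["uv"]),at("top",d["uv"],.031,s)[:2])
A=cur(s);c=np.array([.634,-.030,.031])
z=tilt(45,-90);y=hz(0);G=c+[0,.012,.006]
B=rows(A,goal(G-.09*z,z,y),7);rows(B,goal(G,z,y),4)
```

```text
t 12.1 tcp [ 0.6337 -0.0295  0.3078] grasp [ 0.6338 -0.0293  0.1528] 
 x [0.0047 1.     0.0012] y [ 1.     -0.0047  0.0004] z [ 0.0004  0.0012 -1.    ] 
 q [-0.662   0.771   0.9975  1.7082 -0.728   1.0788  0.5695] w 1.001 f 0.0 F [ 0.1541 -0.8054 -0.1059]
0.73 [327.7 313.5] [ 0.6352 -0.1494]
0.57 [91.7 54. ] [0.4107 0.1174]
0.95 [363.8 164.5] [ 0.6416 -0.146 ]
n 7 xyz [30.3, -0.0, 4.6] dr [-0.01, -6.44, -0.04] | 31 mm 6.4 deg
n 4 xyz [0.0, 0.0, 22.5] dr [0.0, 0.0, 0.0] | 22 mm 0.0 deg
```

>>> play_rows(fingers=[1,1,1,1,1,1,1,1], xyz=[[30.3,0,4.6],[30.3,0,4.6],[30.3,0,4.6],[30.3,0,4.6],[30.3,0,4.6],[30.3,0,4.6],[30.3,0,4.6],[0,0,0]], dr=[[0,-6.44,0],[0,-6.44,0],[0,-6.44,0],[0,-6.44,0],[0,-6.44,0],[0,-6.44,0],[0,-6.44,0],[0,0,0]])

```text
time_s: 13.05
position: [0.6334, 0.1605, 0.2018]
eef_rot: [0.65, 0.655, -0.275, 0.271]
wrist_force: [-0.9, 1.0, -1.7]
gripper_width: 1.001
gripper_force: 0.0
```

Run:
```python
from h import *
s=st();im=grab_frame("wrist").copy()
c=np.array([.634,-.028,.031]);a=-90.3;u,v=hz(a),hz(90+a)
for i in (1,-1):
  for j in (1,-1):
    for z in (.062,0):
      p=px("wrist",c+i*.042*u+j*.026*v+[0,0,z-.031],s);cv2.circle(im,tuple(int(k) for k in p),2,(0,255,0) if z else (255,0,0),-1)
cv2.imwrite("pics/w3.png",im[:,:,::-1])
A=cur(s)
z=tilt(45,-90);y=hz(0);G=c+[0,.012,.006]
B=rows(A,goal(G,z,y),4)
```

```text
t 13.1 tcp [0.6334 0.1605 0.2018] grasp [0.6329 0.0501 0.0929] 
 x [-0.0095  0.7023 -0.7119] y [ 1.      0.0045 -0.0089] z [-0.0031 -0.7119 -0.7023] 
 q [-1.1518  1.3021  1.2139  1.5771 -0.4298  1.1041 -0.0229] w 1.001 f 0.0 F [-0.8812  0.9965 -1.6553]
n 4 xyz [-2.0, 0.2, 21.6] dr [-0.04, 0.1, 0.14] | 22 mm 0.2 deg
```

View pics/w3.png

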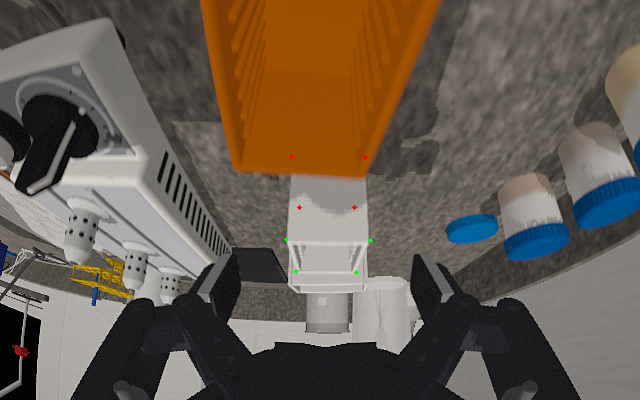

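The wrist view shows L's near rim at (290,241)–(368,241), which matches the prediction, with R behind it and orange in the foreground (top). I'll go in.

>>> play_rows(fingers=[1,1,1,1,1,0.3,0.3,0.3], xyz=[[-2,0,21.6],[-2,0,21.6],[-2,0,21.6],[-2,0,21.6],[0,0,0],[0,0,0],[0,0,0],[0,0,0]], dr=[[0,0,0.1],[0,0,0.1],[0,0.1,0.1],[0,0.1,0.1],[0,0,0],[0,0,0],[0,0,0],[0,0,0]])

```text
time_s: 13.9
position: [0.6355, 0.0893, 0.1571]
eef_rot: [0.658, 0.65, -0.268, 0.271]
wrist_force: [-0.1, 1.3, 5.1]
gripper_width: 0.603
gripper_force: 52.7
```

>>> play_rows(fingers=[0.3,0.3,0.3,0.3,0.3,0.3,0.3,0.3], xyz=[[0,0,0],[0,0,0],[0,0,0],[0,0,0],[0,0,0],[0,0,0],[0,0,0],[0,0,0]], dr=[[0,0,0],[0,0,0],[0,0,0],[0,0,0],[0,0,0],[0,0,0],[0,0,0],[0,0,0]])

```text
time_s: 14.7
position: [0.6355, 0.0894, 0.157]
eef_rot: [0.657, 0.65, -0.268, 0.271]
wrist_force: [-0.2, 3.2, 7.5]
gripper_width: 0.6
gripper_force: 53.1
```

Run:
```python
from h import *
s=st();A=cur(s)
g=A[:3,3]+.155*A[:3,2]
B=A.copy();B[2,3]+=.10;rows(A,B,4)
C=goal([.634,-.04,g[2]+.09],tilt(45,90),hz(0));rows(B,C,12)
D=goal([.634,-.04,.056],tilt(45,90),hz(0));rows(C,D,4)
```

```text
t 14.7 tcp [0.6355 0.0894 0.157 ] grasp [ 0.6355 -0.02    0.0471] 
 x [ 0.0111  0.7089 -0.7052] y [ 0.9999 -0.0077  0.008 ] z [ 0.0002 -0.7053 -0.7089] 
 q [-1.0699  1.3354  1.1693  1.6439 -0.4704  0.9526  0.0145] w 0.600 f 53.1 F [-0.1825  3.1658  7.5495]
n 4 xyz [-17.6, 0.2, -17.7] dr [-0.0, 0.0, -0.0] | 25 mm 0.0 deg
n 12 xyz [-22.0, 0.0, 2.4] dr [0.04, 7.49, -0.04] | 22 mm 7.5 deg
n 4 xyz [-14.3, 0.0, 14.3] dr [0.0, 0.0, 0.0] | 20 mm 0.0 deg
```

>>> play_rows(fingers=[0.3,0.3,0.3,0.3,0.3,0.3,0.3,0.3], xyz=[[-17.6,0,-17.6],[-17.6,0,-17.6],[-17.6,0,-17.6],[-17.6,0,-17.6],[-22,0,2.4],[-22,0,2.4],[-22,0,2.4],[-22,0,2.4]], dr=[[0,0,0],[0,0,0],[0,0,0],[0,0,0],[0,7.5,0],[0,7.5,0],[0,7.5,0],[0,7.5,0]])

```text
time_s: 15.5
position: [0.6331, 0.0092, 0.2978]
eef_rot: [0.705, 0.698, -0.087, 0.092]
wrist_force: [-0.7, -0.5, -2.6]
gripper_width: 0.601
gripper_force: 52.6
```

>>> play_rows(fingers=[0.3,0.3,0.3,0.3,0.3,0.3,0.3,0.3], xyz=[[-22,0,2.4],[-22,0,2.4],[-22,0,2.4],[-22,0,2.4],[-22,0,2.4],[-22,0,2.4],[-22,0,2.4],[-22,0,2.4]], dr=[[0,7.5,0],[0,7.5,0],[0,7.5,0],[0,7.5,0],[0,7.5,0],[0,7.5,0],[0,7.5,0],[0,7.5,0]])

```text
time_s: 16.3
position: [0.6315, -0.154, 0.2457]
eef_rot: [0.655, 0.65, 0.277, -0.267]
wrist_force: [-0.1, 0.5, -2.6]
gripper_width: 0.597
gripper_force: 52.6
```

>>> play_rows(fingers=[0.3,0.3,0.3,0.3,0.3,0.3,0.3,0.3], xyz=[[0,0,0],[0,0,0],[0,0,0],[0,0,0],[0,0,0],[0,0,0],[0,0,0],[0,0,0]], dr=[[0,0,0],[0,0,0],[0,0,0],[0,0,0],[0,0,0],[0,0,0],[0,0,0],[0,0,0]])

```text
time_s: 17.1
position: [0.6319, -0.1509, 0.244]
eef_rot: [0.655, 0.651, 0.275, -0.268]
wrist_force: [-0.2, 0.1, -1.7]
gripper_width: 0.6
gripper_force: 52.8
```

Run:
```python
from h import *
s=st();A=cur(s)
D=goal([.634,-.04,.056],tilt(45,90),hz(0));rows(A,D,5)
im=grab_frame("wrist");cv2.imwrite("pics/w4.png",im[:,:,::-1])
```

```text
t 17.1 tcp [ 0.6319 -0.1509  0.244 ] grasp [ 0.6336 -0.041   0.1347] 
 x [0.0023 0.7053 0.7089] y [ 0.9999 -0.0096  0.0063] z [ 0.0112  0.7088 -0.7053] 
 q [-0.0051  0.8666  0.588   1.5879 -1.1093  1.501   1.0111] w 0.600 f 52.8 F [-0.1918  0.1395 -1.7256]
n 5 xyz [-10.9, 0.4, 11.3] dr [0.13, -0.03, -0.03] | 16 mm 0.1 deg
```

View pics/w4.png

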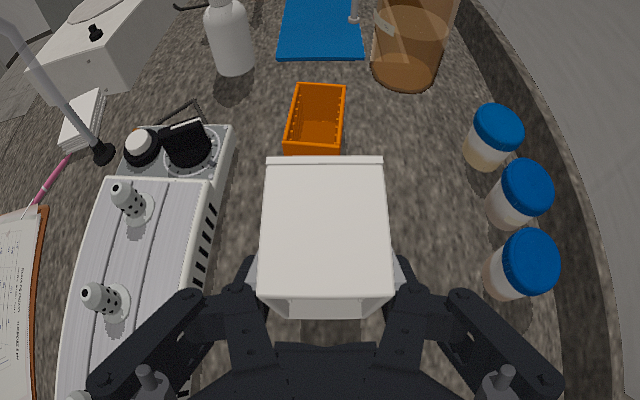

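The trough is in the grip with its end face up at (325,215), which is the orientation I wanted. I'll lower it.

>>> play_rows(fingers=[0.3,0.3,0.3,0.3,0.3,0.3,0.3,0.3], xyz=[[-11.5,0,11.5],[-11.5,0,11.5],[-11.5,0,11.5],[-11.5,0,11.5],[-11,0,11],[0,0,0],[0,0,0],[0,0,0]], dr=[[0,0,0],[0,0,0],[0,0,0],[0,0,0],[0,0,0],[0,0,0],[0,0,0],[0,0,0]])

```text
time_s: 17.95
position: [0.6322, -0.1509, 0.1626]
eef_rot: [0.655, 0.65, 0.275, -0.268]
wrist_force: [-0.2, -0.3, -2.3]
gripper_width: 0.601
gripper_force: 52.9
```

Run:
```python
from h import *
s=st()
```

```text
t 17.9 tcp [ 0.6322 -0.1509  0.1626] grasp [ 0.6339 -0.041   0.0533] 
 x [0.003  0.7052 0.709 ] y [ 0.9999 -0.01    0.0057] z [ 0.0111  0.709  -0.7052] 
 q [ 0.0209  0.984   0.5459  1.5816 -1.1638  1.4341  1.0943] w 0.601 f 52.9 F [-0.2251 -0.3261 -2.3377]
```

>>> play_rows(fingers=[0.3,0.3,0.3,0.3,0.3,0.3,0.3,0.3], xyz=[[-1,0,1],[-1,0,1],[0,0,0],[0,0,0],[0,0,0],[0,0,0],[0,0,0],[0,0,0]], dr=[[0,0,0],[0,0,0],[0,0,0],[0,0,0],[0,0,0],[0,0,0],[0,0,0],[0,0,0]])

```text
time_s: 18.75
position: [0.6324, -0.151, 0.1616]
eef_rot: [0.655, 0.651, 0.275, -0.268]
wrist_force: [-2.0, -0.9, 5.5]
gripper_width: 0.605
gripper_force: 53.4
```

>>> play_rows(fingers=[0.3,0.3,0.3,0.3,0.3,0.3,0.3,0.3], xyz=[[-1,0,1],[-0.5,0,0.5],[0,0,0],[0,0,0],[0,0,0],[0,0,0],[0,0,0],[0,0,0]], dr=[[0,0,0],[0,0,0],[0,0,0],[0,0,0],[0,0,0],[0,0,0],[0,0,0],[0,0,0]])

```text
time_s: 19.55
position: [0.6324, -0.1513, 0.1613]
eef_rot: [0.654, 0.65, 0.276, -0.269]
wrist_force: [-5.0, -2.9, 15.0]
gripper_width: 0.601
gripper_force: 54.5
```

>>> play_rows(fingers=[1,1,1,1,1,1,1,1], xyz=[[0,0,0],[0,0,0],[0,0,0],[0,0,-30],[0,0,-30],[0,0,-30],[0,0,0],[0,0,0]], dr=[[0,0,0],[0,0,0],[0,0,0],[0,0,0],[0,0,0],[0,0,0],[0,0,0],[0,0,0]])

```text
time_s: 20.35
position: [0.6313, -0.2149, 0.2216]
eef_rot: [0.656, 0.65, 0.275, -0.268]
wrist_force: [-0.3, 1.0, 0.1]
gripper_width: 1.004
gripper_force: 0.0
```

Run:
```python
from h import *
s=st();A=cur(s);im=grab_frame("wrist").copy()
c=np.array([.634,-.025,.042])
for i in (1,-1):
  for j in (1,-1):
    for k in (1,-1):
      p=px("wrist",c+[i*.026,j*.031,k*.042],s);cv2.circle(im,tuple(int(k) for k in p),2,(0,255,0) if k>0 else (255,0,0),-1)
cv2.imwrite("pics/w5.png",im[:,:,::-1])
y=hz(-.5)
B=rows(A,goal([.634,-.05,.21],tilt(0,90),y),7)
z=tilt(45,-90);G=c+[0,.006,.012]
C=rows(B,goal(G-.07*z,z,y),8);rows(C,goal(G,z,y),4)
```

```text
t 20.4 tcp [ 0.6313 -0.2149  0.2216] grasp [ 0.6332 -0.105   0.1123] 
 x [0.0029 0.7052 0.709 ] y [ 0.9999 -0.0108  0.0067] z [ 0.0123  0.7089 -0.7052] 
 q [ 0.0918  0.9408  0.5937  1.5071 -1.0923  1.5491  1.0613] w 1.004 f 0.0 F [-0.3072  0.973   0.1432]
n 7 xyz [30.9, 0.3, -8.4] dr [0.06, -6.45, 0.01] | 32 mm 6.5 deg
n 8 xyz [29.5, -0.2, 10.1] dr [-0.04, -5.62, -0.02] | 31 mm 5.6 deg
n 4 xyz [0.0, -0.0, 17.5] dr [-0.0, -0.0, 0.0] | 18 mm 0.0 deg
```

View pics/w5.png

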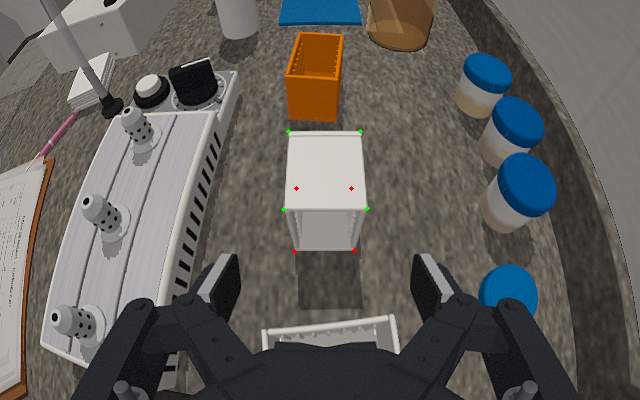

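The overlay matches: the trough stands on its end at (326,170)–(326,230). I'll swing over to the other side.

>>> play_rows(fingers=[1,1,1,1,1,1,1,1], xyz=[[30.9,0.3,-8.4],[30.9,0.3,-8.4],[30.9,0.3,-8.4],[30.9,0.3,-8.4],[30.9,0.3,-8.4],[30.9,0.3,-8.4],[30.9,0.3,-8.4],[0,0,0]], dr=[[0,-6.45,0],[0,-6.45,0],[0,-6.45,0],[0,-6.45,0],[0,-6.45,0],[0,-6.45,0],[0,-6.45,0],[0,0,0]])

```text
time_s: 21.2
position: [0.6358, -0.0378, 0.3642]
eef_rot: [0.705, 0.71, 0.003, 0.001]
wrist_force: [-0.3, 0.5, -0.3]
gripper_width: 1.0
gripper_force: 0.0
```

>>> play_rows(fingers=[1,1,1,1,1,1,1,1], xyz=[[29.5,0,10.1],[29.5,0,10.1],[29.5,0,10.1],[29.5,0,10.1],[29.5,0,10.1],[29.5,0,10.1],[29.5,0,10.1],[29.5,0,10.1]], dr=[[0,-5.6,0],[0,-5.6,0],[0,-5.6,0],[0,-5.6,0],[0,-5.6,0],[0,-5.6,0],[0,-5.6,0],[0,-5.6,0]])

```text
time_s: 22.0
position: [0.6362, 0.1426, 0.2108]
eef_rot: [0.656, 0.65, -0.27, 0.27]
wrist_force: [-0.2, -0.6, 0.2]
gripper_width: 0.999
gripper_force: 0.0
```

>>> play_rows(fingers=[1,1,1,1,1,1,1,1], xyz=[[0,0,0],[0,0,0],[0,0,0],[0,0,0],[0,0,0],[0,0,0],[0,0,0],[0,0,0]], dr=[[0,0,0],[0,0,0],[0,0,0],[0,0,0],[0,0,0],[0,0,0],[0,0,0],[0,0,0]])

```text
time_s: 22.8
position: [0.6371, 0.1404, 0.2142]
eef_rot: [0.658, 0.65, -0.268, 0.27]
wrist_force: [-0.1, 0.5, 0.3]
gripper_width: 0.998
gripper_force: 0.0
```

Run:
```python
from h import *
s=st();A=cur(s)
c=np.array([.634,-.025,.042]);y=hz(-.5);z=tilt(45,-90);G=c+[0,.006,.012]
rows(A,goal(G,z,y),4)
```

```text
t 22.8 tcp [0.6371 0.1404 0.2142] grasp [0.6367 0.0313 0.1041] 
 x [ 0.0118  0.7102 -0.7039] y [ 0.9999 -0.0102  0.0065] z [-0.0026 -0.7039 -0.7103] 
 q [-1.1164  1.2412  1.1763  1.593  -0.3653  1.0692 -0.0566] w 0.998 f 0.0 F [-0.0892  0.5467  0.3277]
n 4 xyz [0.1, -0.7, 17.8] dr [-0.04, -0.06, -0.08] | 18 mm 0.1 deg
```

>>> play_rows(fingers=[1,1,1,1,1,1,0.3,0.3], xyz=[[0,-0.7,17.8],[0,-0.7,17.8],[0,-0.7,17.8],[0,-0.7,17.8],[0,0,0],[0,0,0],[0,0,0],[0,0,0]], dr=[[0,0,0],[0,0,0],[0,0,0],[0,0,0],[0,0,0],[0,0,0],[0,0,0],[0,0,0]])

```text
time_s: 23.6
position: [0.6345, 0.0914, 0.164]
eef_rot: [0.658, 0.65, -0.268, 0.27]
wrist_force: [-0.2, -0.5, 0.6]
gripper_width: 0.691
gripper_force: 0.0
```

>>> play_rows(fingers=[0.3,0.3,0.3,0.3,0.3,0.3,0.3,0.3], xyz=[[0,0,0],[0,0,0],[0,0,0],[0,0,0],[0,0,0],[0,0,0],[0,0,0],[0,0,0]], dr=[[0,0,0],[0,0,0],[0,0,0],[0,0,0],[0,0,0],[0,0,0],[0,0,0],[0,0,0]])

```text
time_s: 24.4
position: [0.6346, 0.0913, 0.1641]
eef_rot: [0.658, 0.65, -0.268, 0.271]
wrist_force: [-0.6, 4.5, 5.4]
gripper_width: 0.602
gripper_force: 51.2
```

```bash
cat >> h.py <<'E'
def tro(c,tx,tz):
    T=np.eye(4);tx=np.array(tx,float);tz=np.array(tz,float);T[:3,:3]=np.c_[tx,np.cross(tz,tx),tz];T[:3,3]=c;return T
C0=np.array([.4610,-.0152]);EX=np.array([-.0625,-.998]);EY=np.array([.998,-.0625])
def noz(i): return C0+EX*(-.048+.088*(i-1))
E
python3 - <<'E'
from h import *
s=st();A=cur(s)
# trough yaw as the jaws hold it: ty=tool y
ty=A[:3,1]*[1,1,0];ty/=np.linalg.norm(ty);tx=np.array([0,0,-1.]);tz=np.cross(tx,ty)
T0=tro([A[0,3]+.155*A[0,2],-.025,.042],tx,tz);H=np.linalg.inv(T0)@A
np.save("H.npy",H);print("tz",tz,"n2",noz(2))
B=A.copy();B[2,3]+=.10;rows(A,B,4)
n=noz(2);F=tro([*n,.087],[-.998,.0625,0],[0,0,-1])@H
U=F.copy();U[:3,3]+=[.0,0,.09]   # above
# tool down waypoint between
M=goal([.58,-.04,.24],[0,0,-1],hz(45));
rows(B,M,10);rows(M,U,8);rows(U,F,6);print(F)
E
```

```text
t 24.4 tcp [0.6346 0.0913 0.1641] grasp [ 0.6345 -0.0178  0.054 ] 
 x [ 0.0112  0.71   -0.7041] y [ 0.9999 -0.0084  0.0075] z [-0.0006 -0.7041 -0.7101] 
 q [-1.0585  1.2875  1.1297  1.6455 -0.3985  0.9438 -0.0333] w 0.602 f 51.2 F [-0.56    4.4648  5.4443]
tz [-0.0084 -1.     -0.    ] n2 [ 0.4585 -0.0551]
n 4 xyz [-17.6, 0.2, -17.8] dr [0.0, -0.0, 0.0] | 25 mm 0.0 deg
n 10 xyz [-15.4, -11.2, -7.1] dr [-1.74, 4.25, -4.33] | 20 mm 6.3 deg
n 8 xyz [-5.8, -1.4, 11.9] dr [2.02, 5.41, -4.85] | 13 mm 7.5 deg
n 6 xyz [-10.7, -0.0, 10.6] dr [0.0, 0.0, -0.0] | 15 mm 0.0 deg
[[-0.7023  0.0699 -0.7083  0.5803]
 [ 0.0492  0.9975  0.0497 -0.0636]
 [ 0.7101  0.     -0.7041  0.2033]
 [ 0.      0.      0.      1.    ]]
```

>>> play_rows(fingers=[0.3,0.3,0.3,0.3,0.3,0.3,0.3,0.3], xyz=[[-17.6,0,-17.8],[-17.6,0,-17.8],[-17.6,0,-17.8],[-17.6,0,-17.8],[-15.4,-11.2,-7.1],[-15.4,-11.2,-7.1],[-15.4,-11.2,-7.1],[-15.4,-11.2,-7.1]], dr=[[0,0,0],[0,0,0],[0,0,0],[0,0,0],[-1.74,4.25,-4.33],[-1.74,4.25,-4.33],[-1.74,4.25,-4.33],[-1.74,4.25,-4.33]])

```text
time_s: 25.2
position: [0.5937, 0.0556, 0.3261]
eef_rot: [0.566, 0.79, -0.166, 0.166]
wrist_force: [-0.5, -0.1, -1.6]
gripper_width: 0.604
gripper_force: 50.7
```

>>> play_rows(fingers=[0.3,0.3,0.3,0.3,0.3,0.3,0.3,0.3], xyz=[[-15.4,-11.2,-7.1],[-15.4,-11.2,-7.1],[-15.4,-11.2,-7.1],[-15.4,-11.2,-7.1],[-15.4,-11.2,-7.1],[-15.4,-11.2,-7.1],[0,0,0],[0,0,0]], dr=[[-1.74,4.25,-4.33],[-1.74,4.25,-4.33],[-1.74,4.25,-4.33],[-1.74,4.25,-4.33],[-1.74,4.25,-4.33],[-1.74,4.25,-4.33],[0,0,0],[0,0,0]])

```text
time_s: 26.0
position: [0.5779, -0.0417, 0.3945]
eef_rot: [0.385, 0.923, -0.001, 0.0]
wrist_force: [0.7, 1.2, -1.5]
gripper_width: 0.604
gripper_force: 50.7
```

>>> play_rows(fingers=[0.3,0.3,0.3,0.3,0.3,0.3,0.3,0.3], xyz=[[-5.8,-1.4,11.9],[-5.8,-1.4,11.9],[-5.8,-1.4,11.9],[-5.8,-1.4,11.9],[-5.8,-1.4,11.9],[-5.8,-1.4,11.9],[-5.8,-1.4,11.9],[-5.8,-1.4,11.9]], dr=[[2.02,5.41,-4.85],[2.02,5.41,-4.85],[2.02,5.41,-4.85],[2.02,5.41,-4.85],[2.02,5.41,-4.85],[2.02,5.41,-4.85],[2.02,5.41,-4.85],[2.02,5.41,-4.85]])

```text
time_s: 26.8
position: [0.5788, -0.0615, 0.2902]
eef_rot: [0.03, 0.921, 0.011, -0.387]
wrist_force: [-0.3, -0.9, -2.6]
gripper_width: 0.605
gripper_force: 50.7
```

>>> play_rows(fingers=[0.3,0.3,0.3,0.3,0.3,0.3,0.3,0.3], xyz=[[0,0,0],[0,0,0],[0,0,0],[0,0,0],[0,0,0],[0,0,0],[0,0,0],[0,0,0]], dr=[[0,0,0],[0,0,0],[0,0,0],[0,0,0],[0,0,0],[0,0,0],[0,0,0],[0,0,0]])

```text
time_s: 27.6
position: [0.5787, -0.0642, 0.2925]
eef_rot: [0.033, 0.922, 0.014, -0.385]
wrist_force: [0.3, -0.1, -1.2]
gripper_width: 0.604
gripper_force: 50.7
```

Run:
```python
from h import *
s=st();A=cur(s);H=np.load("H.npy")
n=noz(2);F=tro([*n,.087],[-.998,.0625,0],[0,0,-1])@H
U=F.copy();U[:3,3]+=[.0,0,.08];rows(A,U,2);rows(U,F,6)
T=A@np.linalg.inv(H);print("trough now",T[:3,3],T[:3,0],T[:3,2])
im=grab_frame("wrist").copy();cv2.imwrite("pics/w6.png",im[:,:,::-1])
```

```text
t 27.6 tcp [ 0.5787 -0.0642  0.2925] grasp [ 0.4688 -0.0563  0.1835] 
 x [-0.7018  0.0502  0.7106] y [ 0.0712  0.9975 -0.0002] z [-0.7089  0.0504 -0.7036] 
 q [-0.2981  0.8269  0.5712  1.5068 -0.2584  1.7134  1.8585] w 0.604 f 50.7 F [ 0.2663 -0.0835 -1.1915]
n 2 xyz [-3.8, 0.3, 2.7] dr [0.02, -0.02, -0.03] | 5 mm 0.0 deg
n 6 xyz [-9.5, 0.0, 9.4] dr [0.0, 0.0, -0.0] | 13 mm 0.0 deg
trough now [ 0.4568 -0.0555  0.1763] [-0.998   0.0637  0.0008] [-0.0008 -0.0001 -1.    ]
```

View pics/w6.png

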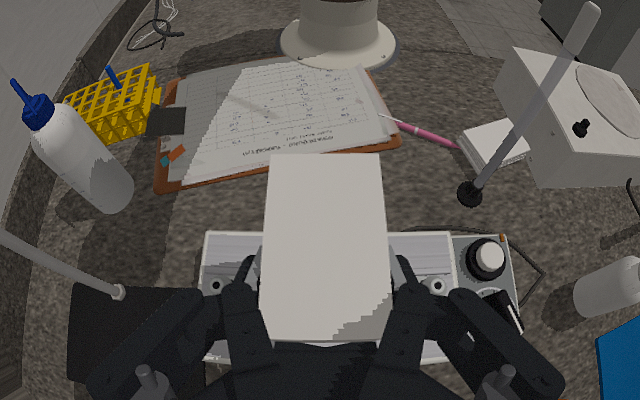

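The trough is held floor up at (325,235), centred between nozzle 3 at (217,285) and nozzle 1 at (437,283), so it is over nozzle 2. I'll lower it.

>>> play_rows(fingers=[0.3,0.3,0.3,0.3,0.3,0.3,0.3,0.3], xyz=[[-3.8,0.3,2.7],[-3.8,0.3,2.7],[-9.5,0,9.4],[-9.5,0,9.4],[-9.5,0,9.4],[-9.5,0,9.4],[-9.5,0,9.4],[-9.5,0,9.4]], dr=[[0,0,0],[0,0,0],[0,0,0],[0,0,0],[0,0,0],[0,0,0],[0,0,0],[0,0,0]])

```text
time_s: 28.45
position: [0.5801, -0.0636, 0.2016]
eef_rot: [0.033, 0.922, 0.014, -0.385]
wrist_force: [13.1, 0.1, 14.4]
gripper_width: 0.603
gripper_force: 52.9
```

>>> play_rows(fingers=[0.3,0.3,0.3,0.3,0.3,0.3,0.3,0.3], xyz=[[0,0,0],[0,0,0],[0,0,0],[0,0,0],[-0.7,0,0.7],[-0.7,0,0.7],[0,0,0],[0,0,0]], dr=[[0,0,0],[0,0,0],[0,0,0],[0,0,0],[0,0,0],[0,0,0],[0,0,0],[0,0,0]])

```text
time_s: 29.25
position: [0.5803, -0.0636, 0.2015]
eef_rot: [0.033, 0.922, 0.014, -0.385]
wrist_force: [0.7, -0.1, 4.4]
gripper_width: 0.603
gripper_force: 50.8
```

Run:
```python
from h import *
s=st();T=cur(s)@np.linalg.inv(np.load("H.npy"));print("trough now",T[:3,3],T[:3,0],T[:3,2])
```

```text
t 29.2 tcp [ 0.5803 -0.0636  0.2015] grasp [ 0.4704 -0.0558  0.0925] 
 x [-0.7014  0.0499  0.711 ] y [ 0.0708  0.9975 -0.0002] z [-0.7092  0.0502 -0.7032] 
 q [-0.2766  0.9504  0.5346  1.5131 -0.3066  1.5912  1.8673] w 0.603 f 50.8 F [ 0.6683 -0.0501  4.4436]
trough now [ 0.4583 -0.055   0.0854] [-0.998   0.0634  0.0013] [-0.0013 -0.0001 -1.    ]
```

>>> play_rows(fingers=[0.85,0.85,0.85,0.85,0.85,0.85,0.85,0.85], xyz=[[0,0,0],[0,0,0],[0,0,0],[0,0,0],[0,0,-30],[0,0,-30],[0,0,-30],[0,0,-10]], dr=[[0,0,0],[0,0,0],[0,0,0],[0,0,0],[0,0,0],[0,0,0],[0,0,0],[0,0,0]])

```text
time_s: 30.05
position: [0.6529, -0.0689, 0.2735]
eef_rot: [0.033, 0.923, 0.013, -0.383]
wrist_force: [-0.2, -0.3, 0.5]
gripper_width: 0.85
gripper_force: 0.0
```

Run:
```python
from h import *
s=st();A=cur(s);grab_frame("top");im=grab_frame("wrist");cv2.imwrite("pics/w7.png",im[:,:,::-1])
for n in ("top","wrist"):
  for d in spot_point("trough_a_center",n): print(n,round(d["conf"],2),np.array(d["uv"]),at(n,d["uv"],.031,s)[:2],at(n,d["uv"],.085,s)[:2])
c=np.array([.637,-.150]);y=hz(93.7)
B=rows(A,goal([*c,.17],[0,0,-1],y),7)
rows(B,goal([*c,.040],[0,0,-1],y),5)
```

```text
t 30.1 tcp [ 0.6529 -0.0689  0.2735] grasp [ 0.5434 -0.0613  0.164 ] 
 x [-0.7044  0.05    0.7081] y [ 0.0701  0.9975 -0.0007] z [-0.7064  0.0492 -0.7061] 
 q [-0.2371  0.9621  0.5493  1.2736 -0.2952  1.8023  1.8431] w 0.850 f 0.0 F [-0.2053 -0.3488  0.5086]
top 0.54 [364.4 163.3] [ 0.6458 -0.1481] [ 0.636  -0.1411]
n 7 xyz [5.3, -11.5, -5.9] dr [0.43, -6.43, -1.05] | 14 mm 6.5 deg
n 5 xyz [0.0, 0.0, 26.0] dr [0.0, 0.0, 0.0] | 26 mm 0.0 deg
```

View pics/w7.png

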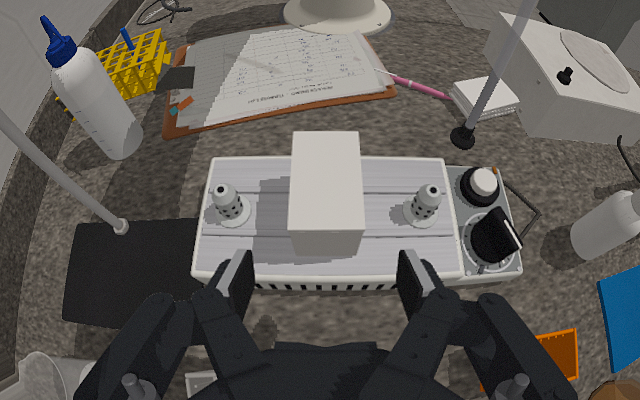

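The first trough stands mouth down over nozzle 2 at (326,190). Next is trough R.

>>> play_rows(fingers=[1,1,1,1,1,1,1,1], xyz=[[5.3,-11.5,-5.9],[5.3,-11.5,-5.9],[5.3,-11.5,-5.9],[5.3,-11.5,-5.9],[5.3,-11.5,-5.9],[5.3,-11.5,-5.9],[5.3,-11.5,-5.9],[0,0,0]], dr=[[0.43,-6.43,-1.05],[0.43,-6.43,-1.05],[0.43,-6.43,-1.05],[0.43,-6.43,-1.05],[0.43,-6.43,-1.05],[0.43,-6.43,-1.05],[0.43,-6.43,-1.05],[0,0,0]])

```text
time_s: 31.05
position: [0.6324, -0.1523, 0.323]
eef_rot: [-0.03, 1.0, 0.0, -0.002]
wrist_force: [-0.2, -1.5, 0.8]
gripper_width: 1.005
gripper_force: 0.0
```

>>> play_rows(fingers=[1,1,1,1,1,1,1,1], xyz=[[0,0,0],[0,0,0],[0,0,0],[0,0,0],[0,0,0],[0,0,0],[0,0,0],[0,0,0]], dr=[[0,0,0],[0,0,0],[0,0,0],[0,0,0],[0,0,0],[0,0,0],[0,0,0],[0,0,0]])

```text
time_s: 31.85
position: [0.6352, -0.1498, 0.3226]
eef_rot: [-0.032, 0.999, 0.0, -0.002]
wrist_force: [-0.1, 0.0, 0.8]
gripper_width: 1.002
gripper_force: 0.0
```

Run:
```python
from h import *
s=st();A=cur(s);im=grab_frame("wrist").copy()
c=np.array([.637,-.150,.031]);a=3.7;u,v=hz(a),hz(90+a)
for i in (1,-1):
  for j in (1,-1):
      p=px("wrist",c+i*.042*u+j*.026*v+[0,0,.031],s);cv2.circle(im,tuple(int(k) for k in p),2,(0,255,0),-1)
cv2.imwrite("pics/w8.png",im[200:400,150:490,::-1])
for d in outline_of("trough_a_center","wrist"): print(d["conf"],d["extent"])
B=rows(A,goal([.637,-.15,.04],[0,0,-1],hz(93.7)),6)
```

```text
t 31.9 tcp [ 0.6352 -0.1498  0.3226] grasp [ 0.6346 -0.1497  0.1676] 
 x [-0.9979 -0.0641  0.0041] y [-0.0641  0.9979  0.0009] z [-0.0042  0.0007 -1.    ] 
 q [-0.2051  0.6149  0.5648  1.6383 -0.3744  1.0028  2.1171] w 1.002 f 0.0 F [-0.1365  0.0392  0.7604]
n 6 xyz [-0.3, -0.1, 21.3] dr [0.01, -0.04, -0.0] | 21 mm 0.0 deg
```

View pics/w8.png

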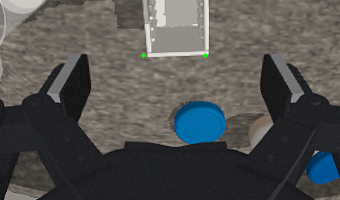

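Far rim corners are seen at (147,55) and (209,54) in the crop, about 3 mm to +y of the prediction, so R is in place. I'll pick it up.

>>> play_rows(fingers=[1,1,1,1,1,1,1,1], xyz=[[0,0.5,21.3],[0,0.5,21.3],[0,0.5,21.3],[0,0.5,21.3],[0,0.5,21.3],[0,0.5,21.3],[0,0,0],[0,0,0]], dr=[[0,0,0],[0,0,0],[0,0,0],[0,0,0],[0,0,0],[0,0,0],[0,0,0],[0,0,0]])

```text
time_s: 32.75
position: [0.6344, -0.1469, 0.1949]
eef_rot: [-0.032, 0.999, 0.0, -0.002]
wrist_force: [-0.1, -0.1, 0.5]
gripper_width: 1.0
gripper_force: 0.0
```

>>> play_rows(fingers=[0.3,0.3,0.3,0.3,0.3,0.3,0.3,0.3], xyz=[[0,0,0],[0,0,0],[0,0,0],[0,0,0],[0,0,0],[0,0,0],[0,0,0],[0,0,0]], dr=[[0,0,0],[0,0,0],[0,0,0],[0,0,0],[0,0,0],[0,0,0],[0,0,0],[0,0,0]])

```text
time_s: 33.55
position: [0.6353, -0.1471, 0.1966]
eef_rot: [-0.032, 0.999, 0.0, -0.001]
wrist_force: [-0.4, -0.9, 6.3]
gripper_width: 0.603
gripper_force: 52.8
```

Run:
```python
from h import *
s=st();A=cur(s);dn=[0,0,-1]
g=s["position"]+.155*A[:3,2];B=goal(g+[0,0,.07],dn,A[:3,1]);rows(A,B,3)
B=rows(B,goal([.635,-.045,g[2]+.07],dn,hz(0)),13)
```

```text
t 33.5 tcp [ 0.6353 -0.1471  0.1966] grasp [ 0.6351 -0.1471  0.0416] 
 x [-0.9979 -0.0642  0.0012] y [-0.0642  0.9979  0.0001] z [-0.0012  0.     -1.    ] 
 q [-0.1519  0.7731  0.4811  1.6916 -0.4693  0.7953  2.1821] w 0.603 f 52.8 F [-0.3872 -0.9251  6.2718]
n 3 xyz [0.1, 0.0, -23.3] dr [0.0, -0.02, 0.0] | 23 mm 0.0 deg
n 13 xyz [5.6, 6.8, 0.0] dr [0.0, 0.0, 7.21] | 9 mm 7.2 deg
```

>>> play_rows(fingers=[0.3,0.3,0.3,0.3,0.3,0.3,0.3,0.3], xyz=[[0,0,-23],[0,0,-23],[0,0,-24],[5.6,6.8,0],[5.6,6.8,0],[5.6,6.8,0],[5.6,6.8,0],[5.6,6.8,0]], dr=[[0,0,0],[0,0,0],[0,0,0],[0,0,7.2],[0,0,7.2],[0,0,7.2],[0,0,7.2],[0,0,7.2]])

```text
time_s: 34.35
position: [0.6134, -0.1083, 0.265]
eef_rot: [0.281, 0.96, -0.0, -0.002]
wrist_force: [-0.9, -0.4, -2.2]
gripper_width: 0.606
gripper_force: 52.6
```

>>> play_rows(fingers=[0.3,0.3,0.3,0.3,0.3,0.3,0.3,0.3], xyz=[[5.6,6.8,0],[5.6,6.8,0],[5.6,6.8,0],[5.6,6.8,0],[5.6,6.8,0],[5.6,6.8,0],[5.6,6.8,0],[5.6,6.8,0]], dr=[[0,0,7.2],[0,0,7.2],[0,0,7.2],[0,0,7.2],[0,0,7.2],[0,0,7.2],[0,0,7.2],[0,0,7.2]])

```text
time_s: 35.15
position: [0.6348, -0.0435, 0.2648]
eef_rot: [0.708, 0.706, -0.001, -0.002]
wrist_force: [-0.4, 0.2, -1.7]
gripper_width: 0.604
gripper_force: 52.6
```

>>> play_rows(fingers=[0.3,0.3,0.3,0.3,0.3,0.3,0.3,0.3], xyz=[[0,0,0],[0,0,0],[0,0,14],[0,0,14],[0,0,14],[0,0,13],[0,0,12],[0,0,0]], dr=[[0,0,0],[0,0,0],[0,0,0],[0,0,0],[0,0,0],[0,0,0],[0,0,0],[0,0,0]])

```text
time_s: 35.95
position: [0.6343, -0.0447, 0.1965]
eef_rot: [0.707, 0.708, -0.002, -0.002]
wrist_force: [-0.0, 0.4, -2.5]
gripper_width: 0.604
gripper_force: 52.3
```

Run:
```python
from h import *
s=st()
```

```text
t 36.0 tcp [ 0.6343 -0.0447  0.1965] grasp [ 0.6335 -0.0446  0.0415] 
 x [-0.0013  1.      0.0006] y [ 1.      0.0013 -0.0054] z [-0.0054  0.0006 -1.    ] 
 q [-0.5447  0.8857  0.8379  1.7417 -0.8179  0.9092  0.6536] w 0.604 f 52.3 F [-0.0025  0.3909 -2.4881]
```

>>> play_rows(fingers=[1,1,1,1,1,1,1,1], xyz=[[0,0,0],[0,0,0],[0,0,0],[0,0,-30],[0,0,-30],[0,0,-30],[0,0,0],[0,0,0]], dr=[[0,0,0],[0,0,0],[0,0,0],[0,0,0],[0,0,0],[0,0,0],[0,0,0],[0,0,0]])

```text
time_s: 36.75
position: [0.6353, -0.0444, 0.2888]
eef_rot: [0.707, 0.708, -0.0, -0.001]
wrist_force: [0.4, 0.2, -0.3]
gripper_width: 1.001
gripper_force: 0.0
```

Run:
```python
from h import *
s=st();A=cur(s)
c=np.array([.6335,-.046,.031]);z=tilt(45,-90);y=hz(0);G=c+[0,.012,.008]
B=rows(A,goal(G-.075*z,z,y),8);rows(B,goal(G,z,y),4)
```

```text
t 36.8 tcp [ 0.6353 -0.0444  0.2888] grasp [ 0.6349 -0.0442  0.1338] 
 x [-0.0017  1.      0.0013] y [ 1.      0.0017 -0.0021] z [-0.0021  0.0013 -1.    ] 
 q [-0.6044  0.7756  0.9388  1.7106 -0.7158  1.0391  0.5869] w 1.001 f 0.0 F [ 0.3955  0.1969 -0.3213]
n 8 xyz [24.6, -0.2, 3.1] dr [-0.01, -5.63, 0.02] | 25 mm 5.6 deg
n 4 xyz [0.0, 0.0, 18.8] dr [0.0, 0.0, 0.0] | 19 mm 0.0 deg
```

>>> play_rows(fingers=[1,1,1,1,1,1,1,1], xyz=[[24.6,0,3.1],[24.6,0,3.1],[24.6,0,3.1],[24.6,0,3.1],[24.6,0,3.1],[24.6,0,3.1],[24.6,0,3.1],[24.6,0,3.1]], dr=[[0,-5.63,0],[0,-5.63,0],[0,-5.63,0],[0,-5.63,0],[0,-5.63,0],[0,-5.63,0],[0,-5.63,0],[0,-5.63,0]])

```text
time_s: 37.55
position: [0.6339, 0.1295, 0.1986]
eef_rot: [0.651, 0.654, -0.273, 0.271]
wrist_force: [0.2, 0.0, -0.5]
gripper_width: 0.997
gripper_force: 0.0
```

>>> play_rows(fingers=[1,1,1,1,1,1,1,1], xyz=[[0,0,0],[0,0,0],[0,0,0],[0,0,0],[0,0,0],[0,0,0],[0,0,0],[0,0,0]], dr=[[0,0,0],[0,0,0],[0,0,0],[0,0,0],[0,0,0],[0,0,0],[0,0,0],[0,0,0]])

```text
time_s: 38.35
position: [0.6344, 0.128, 0.2008]
eef_rot: [0.652, 0.654, -0.271, 0.269]
wrist_force: [-0.2, -0.2, -1.3]
gripper_width: 1.0
gripper_force: 0.0
```

Run:
```python
from h import *
s=st();A=cur(s)
c=np.array([.6335,-.046,.031]);z=tilt(45,-90);y=hz(0);G=c+[0,.012,.008]
rows(A,goal(G,z,y),4)
```

```text
t 38.4 tcp [0.6344 0.128  0.2008] grasp [0.6341 0.0185 0.0911] 
 x [-0.0036  0.7076 -0.7066] y [ 1.      0.0012 -0.0039] z [-0.0019 -0.7066 -0.7076] 
 q [-1.1165  1.2774  1.1948  1.6135 -0.4114  1.0445 -0.0078] w 1.000 f 0.0 F [-0.1983 -0.1538 -1.317 ]
n 4 xyz [-0.0, -0.2, 18.5] dr [-0.03, -0.01, 0.05] | 18 mm 0.1 deg
```

>>> play_rows(fingers=[1,1,1,1,1,1,1,0.3], xyz=[[0,0,18.5],[0,0,18.5],[0,0,18.5],[0,0,18.5],[0,0,0],[0,0,0],[0,0,0],[0,0,0]], dr=[[0,0,0],[0,0,0],[0,0,0],[0,0,0],[0,0,0],[0,0,0],[0,0,0],[0,0,0]])

```text
time_s: 39.15
position: [0.6347, 0.0768, 0.149]
eef_rot: [0.652, 0.655, -0.271, 0.27]
wrist_force: [0.0, -0.5, 0.4]
gripper_width: 0.856
gripper_force: 0.0
```

>>> play_rows(fingers=[0.3,0.3,0.3,0.3,0.3,0.3,0.3,0.3], xyz=[[0,0,0],[0,0,0],[0,0,0],[0,0,0],[0,0,0],[0,0,0],[0,0,0],[0,0,0]], dr=[[0,0,0],[0,0,0],[0,0,0],[0,0,0],[0,0,0],[0,0,0],[0,0,0],[0,0,0]])

```text
time_s: 39.95
position: [0.6345, 0.0765, 0.1488]
eef_rot: [0.652, 0.655, -0.271, 0.27]
wrist_force: [-2.3, 5.3, 6.0]
gripper_width: 0.603
gripper_force: 53.0
```

Run:
```python
from h import *
s=st();A=cur(s)
B=A.copy();B[2,3]+=.10;rows(A,B,4)
g=A[:3,3]+.155*A[:3,2]
C=goal([.634,-.05,g[2]+.09],tilt(45,90),hz(0));rows(B,C,12)
```

```text
t 40.0 tcp [0.6345 0.0765 0.1488] grasp [ 0.6344 -0.033   0.0391] 
 x [-0.0041  0.7074 -0.7068] y [ 1.      0.0024 -0.0034] z [-0.0007 -0.7068 -0.7075] 
 q [-1.0487  1.328   1.1429  1.6548 -0.4482  0.9195  0.0178] w 0.603 f 53.0 F [-2.2954  5.2626  5.9611]
n 4 xyz [-17.7, -0.1, -17.7] dr [-0.0, 0.0, -0.0] | 25 mm 0.0 deg
n 12 xyz [-21.7, -0.1, 2.4] dr [-0.02, 7.5, 0.01] | 22 mm 7.5 deg
```

>>> play_rows(fingers=[0.3,0.3,0.3,0.3,0.3,0.3,0.3,0.3], xyz=[[-17.7,0,-17.7],[-17.7,0,-17.7],[-17.7,0,-17.7],[-17.7,0,-17.7],[-21.7,0,2.4],[-21.7,0,2.4],[-21.7,0,2.4],[-21.7,0,2.4]], dr=[[0,0,0],[0,0,0],[0,0,0],[0,0,0],[0,7.5,0],[0,7.5,0],[0,7.5,0],[0,7.5,0]])

```text
time_s: 40.75
position: [0.6348, -0.0017, 0.2901]
eef_rot: [0.7, 0.702, -0.091, 0.09]
wrist_force: [-0.3, 0.1, -3.9]
gripper_width: 0.606
gripper_force: 52.5
```

>>> play_rows(fingers=[0.3,0.3,0.3,0.3,0.3,0.3,0.3,0.3], xyz=[[-21.7,0,2.4],[-21.7,0,2.4],[-21.7,0,2.4],[-21.7,0,2.4],[-21.7,0,2.4],[-21.7,0,2.4],[-21.7,0,2.4],[-21.7,0,2.4]], dr=[[0,7.5,0],[0,7.5,0],[0,7.5,0],[0,7.5,0],[0,7.5,0],[0,7.5,0],[0,7.5,0],[0,7.5,0]])

```text
time_s: 41.55
position: [0.6344, -0.1628, 0.2388]
eef_rot: [0.653, 0.653, 0.271, -0.272]
wrist_force: [0.6, 0.3, -2.8]
gripper_width: 0.6
gripper_force: 52.5
```

>>> play_rows(fingers=[0.3,0.3,0.3,0.3,0.3,0.3,0.3,0.3], xyz=[[0,0,0],[0,0,0],[0,0,0],[0,0,0],[0,0,0],[0,0,0],[0,0,0],[0,0,0]], dr=[[0,0,0],[0,0,0],[0,0,0],[0,0,0],[0,0,0],[0,0,0],[0,0,0],[0,0,0]])

```text
time_s: 42.35
position: [0.635, -0.1598, 0.238]
eef_rot: [0.653, 0.653, 0.269, -0.272]
wrist_force: [0.6, 0.1, -1.7]
gripper_width: 0.597
gripper_force: 52.7
```

Run:
```python
from h import *
s=st();A=cur(s)
D=goal([.634,-.05,.057],tilt(45,90),hz(0));rows(A,D,5)
im=grab_frame("wrist");cv2.imwrite("pics/w9.png",im[:,:,::-1])
```

```text
t 42.4 tcp [ 0.635  -0.1598  0.238 ] grasp [ 0.6343 -0.0502  0.1283] 
 x [0.0015 0.7073 0.7069] y [ 1.      0.0018 -0.004 ] z [-0.0041  0.7069 -0.7073] 
 q [ 0.0265  0.8785  0.5582  1.5616 -1.0805  1.4998  1.0037] w 0.597 f 52.7 F [ 0.642   0.103  -1.6664]
n 5 xyz [-10.1, -0.2, 10.1] dr [-0.05, 0.0, -0.02] | 14 mm 0.1 deg
```

View pics/w9.png

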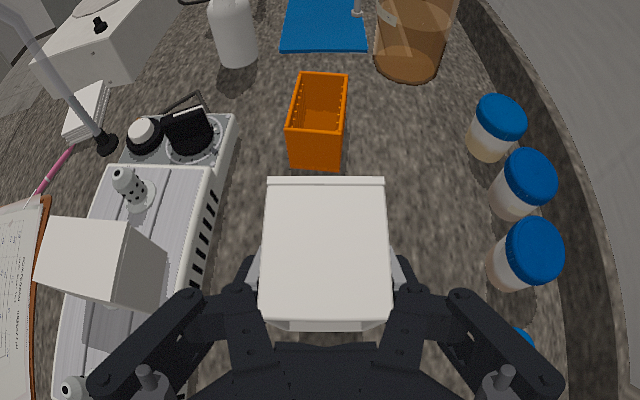

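>>> play_rows(fingers=[0.3,0.3,0.3,0.3,0.3,0.3,0.3,0.3], xyz=[[-10.2,0,10.2],[-10.2,0,10.2],[-10.2,0,10.2],[-10.2,0,10.2],[-10.2,0,10.2],[0,0,0],[0,0,0],[0,0,0]], dr=[[0,0,0],[0,0,0],[0,0,0],[0,0,0],[0,0,0],[0,0,0],[0,0,0],[0,0,0]])

```text
time_s: 43.2
position: [0.6341, -0.1604, 0.166]
eef_rot: [0.653, 0.653, 0.27, -0.273]
wrist_force: [-4.2, -1.3, 5.9]
gripper_width: 0.599
gripper_force: 53.5
```

>>> play_rows(fingers=[0.3,0.3,0.3,0.3,0.3,0.3,0.3,0.3], xyz=[[-0.7,0,0.7],[-0.7,0,0.7],[0,0,0],[0,0,0],[0,0,0],[0,0,0],[0,0,0],[0,0,0]], dr=[[0,0,0],[0,0,0],[0,0,0],[0,0,0],[0,0,0],[0,0,0],[0,0,0],[0,0,0]])

```text
time_s: 44.0
position: [0.6341, -0.1607, 0.1657]
eef_rot: [0.653, 0.653, 0.27, -0.274]
wrist_force: [-7.3, -2.2, 15.9]
gripper_width: 0.602
gripper_force: 54.1
```

>>> play_rows(fingers=[0.3,0.3,0.3,0.3,0.3,0.3,0.3,0.3], xyz=[[-0.7,0,0.7],[-0.7,0,0.7],[0,0,0],[0,0,0],[0,0,0],[0,0,0],[0,0,0],[0,0,0]], dr=[[0,0,0],[0,0,0],[0,0,0],[0,0,0],[0,0,0],[0,0,0],[0,0,0],[0,0,0]])

```text
time_s: 44.8
position: [0.634, -0.1609, 0.1655]
eef_rot: [0.652, 0.653, 0.271, -0.274]
wrist_force: [-10.4, -4.1, 25.1]
gripper_width: 0.604
gripper_force: 54.8
```

>>> play_rows(fingers=[1,1,1,1,1,1,1,1], xyz=[[0.7,0,-0.7],[0,0,0],[0,0,0],[0,0,0],[0,0,-30],[0,0,-30],[0,0,-30],[0,0,0]], dr=[[0,0,0],[0,0,0],[0,0,0],[0,0,0],[0,0,0],[0,0,0],[0,0,0],[0,0,0]])

```text
time_s: 45.6
position: [0.635, -0.2282, 0.2292]
eef_rot: [0.655, 0.653, 0.269, -0.269]
wrist_force: [-0.5, -1.3, -0.1]
gripper_width: 1.002
gripper_force: 0.0
```

Run:
```python
from h import *
s=st();A=cur(s);im=grab_frame("wrist").copy()
c=np.array([.634,-.043,.042])
print("pred",px("wrist",c,s),[px("wrist",c+[i*.026,j*.031,.042],s).round() for i in (1,-1) for j in (1,-1)],px("wrist",c+[.026,-.031,-.042],s),px("wrist",c+[-.026,-.031,-.042],s))
for d in spot_point("trough_a_center","wrist"): print(round(d["conf"],2),np.array(d["uv"]))
for d in outline_of("trough_a_center","wrist"): print(round(d["conf"],2),np.array(d["extent"]))
y=hz(0)
B=rows(A,goal([.634,-.07,.21],tilt(0,90),y),7)
z=tilt(45,-90);G=c+[0,.006,.012]
C=rows(B,goal(G-.07*z,z,y),8);rows(C,goal(G,z,y),4)
```

```text
t 45.6 tcp [ 0.635  -0.2282  0.2292] grasp [ 0.6353 -0.1192  0.119 ] 
 x [0.0022 0.7107 0.7035] y [ 1.     -0.0029 -0.0003] z [ 0.0018  0.7035 -0.7107] 
 q [ 0.1217  0.9372  0.5742  1.4727 -1.0568  1.559   1.0405] w 1.002 f 0.0 F [-0.4545 -1.3109 -0.1035]
pred [323.5891 203.9772] [array([359., 140.]), array([365., 219.]), array([288., 141.]), array([282., 219.])] [353.426  256.3984] [294.3917 256.6068]
0.58 [281.8 138.7 364.2 254.9]
n 7 xyz [29.5, -0.2, -8.0] dr [0.01, -6.39, -0.02] | 31 mm 6.4 deg
n 8 xyz [29.8, 0.0, 10.0] dr [0.0, -5.62, 0.0] | 31 mm 5.6 deg
n 4 xyz [-0.0, 0.0, 17.5] dr [0.0, 0.0, 0.0] | 17 mm 0.0 deg
```

>>> play_rows(fingers=[1,1,1,1,1,1,1,1], xyz=[[29.5,-0.2,-8],[29.5,-0.2,-8],[29.5,-0.2,-8],[29.5,-0.2,-8],[29.5,-0.2,-8],[29.5,-0.2,-8],[29.5,-0.2,-8],[0,0,0]], dr=[[0,-6.4,0],[0,-6.4,0],[0,-6.4,0],[0,-6.4,0],[0,-6.4,0],[0,-6.4,0],[0,-6.4,0],[0,0,0]])

```text
time_s: 46.55
position: [0.6355, -0.0546, 0.3622]
eef_rot: [0.701, 0.713, 0.0, -0.004]
wrist_force: [0.9, 1.7, -0.8]
gripper_width: 1.0
gripper_force: 0.0
```

>>> play_rows(fingers=[1,1,1,1,1,1,1,1], xyz=[[29.8,0,10],[29.8,0,10],[29.8,0,10],[29.8,0,10],[29.8,0,10],[29.8,0,10],[29.8,0,10],[29.8,0,10]], dr=[[0,-5.6,0],[0,-5.6,0],[0,-5.6,0],[0,-5.6,0],[0,-5.6,0],[0,-5.6,0],[0,-5.6,0],[0,-5.6,0]])

```text
time_s: 47.35
position: [0.6321, 0.1293, 0.2094]
eef_rot: [0.652, 0.656, -0.271, 0.267]
wrist_force: [-0.7, 2.1, -0.4]
gripper_width: 0.996
gripper_force: 0.0
```

>>> play_rows(fingers=[1,1,1,1,1,1,1,1], xyz=[[0,0,0],[0,0,0],[0,0,0],[0,0,0],[0,0,0],[0,0,0],[0,0,0],[0,0,0]], dr=[[0,0,0],[0,0,0],[0,0,0],[0,0,0],[0,0,0],[0,0,0],[0,0,0],[0,0,0]])

```text
time_s: 48.15
position: [0.6331, 0.1271, 0.2127]
eef_rot: [0.653, 0.655, -0.269, 0.267]
wrist_force: [0.8, 0.1, -0.1]
gripper_width: 0.997
gripper_force: 0.0
```

Run:
```python
from h import *
s=st();A=cur(s)
c=np.array([.634,-.043,.042]);y=hz(0);z=tilt(45,-90);G=c+[0,.006,.012]
rows(A,goal(G,z,y),4)
```

```text
t 48.1 tcp [0.6331 0.1271 0.2127] grasp [0.6328 0.0184 0.1023] 
 x [-0.0035  0.7126 -0.7015] y [ 1.      0.0012 -0.0038] z [-0.0019 -0.7015 -0.7126] 
 q [-1.1016  1.2135  1.1484  1.619  -0.3316  1.034  -0.0543] w 0.997 f 0.0 F [ 0.7983  0.0786 -0.1461]
n 4 xyz [-1.1, 0.3, 18.3] dr [-0.03, -0.11, 0.05] | 18 mm 0.1 deg
```

>>> play_rows(fingers=[1,1,1,1,1,1,1,0.3], xyz=[[-1.1,0.3,18.3],[-1.1,0.3,18.3],[-1.1,0.3,18.3],[-1.1,0.3,18.3],[0,0,0],[0,0,0],[0,0,0],[0,0,0]], dr=[[0,0,0],[0,0,0],[0,-0.1,0],[0,-0.1,0],[0,0,0],[0,0,0],[0,0,0],[0,0,0]])

```text
time_s: 48.95
position: [0.6346, 0.0738, 0.1641]
eef_rot: [0.652, 0.655, -0.27, 0.269]
wrist_force: [-0.2, 0.4, -0.1]
gripper_width: 0.859
gripper_force: 0.0
```

>>> play_rows(fingers=[0.3,0.3,0.3,0.3,0.3,0.3,0.3,0.3], xyz=[[0,0,0],[0,0,0],[0,0,0],[0,0,0],[0,0,0],[0,0,0],[0,0,0],[0,0,0]], dr=[[0,0,0],[0,0,0],[0,0,0],[0,0,0],[0,0,0],[0,0,0],[0,0,0],[0,0,0]])

```text
time_s: 49.75
position: [0.6343, 0.0732, 0.1639]
eef_rot: [0.653, 0.655, -0.27, 0.268]
wrist_force: [-1.8, 3.6, 5.2]
gripper_width: 0.604
gripper_force: 49.4
```

Run:
```python
from h import *
s=st();A=cur(s)
ty=A[:3,1]*[1,1,0];ty/=np.linalg.norm(ty);tx=np.array([0,0,-1.]);tz=np.cross(tx,ty)
T0=tro([A[0,3]+.155*A[0,2],-.043,.042],tx,tz);H=np.linalg.inv(T0)@A
np.save("H.npy",H);print("tz",tz,"n3",noz(3))
B=A.copy();B[2,3]+=.10;rows(A,B,4)
n=noz(3);F=tro([*n,.087],[-.998,.0625,0],[0,0,-1])@H
U=F.copy();U[:3,3]+=[.0,0,.10]
M=goal([.58,-.10,.26],[0,0,-1],hz(45));
rows(B,M,10);rows(M,U,8)
```

```text
t 49.8 tcp [0.6343 0.0732 0.1639] grasp [ 0.6341 -0.036   0.0539] 
 x [-0.004   0.7098 -0.7044] y [ 1.      0.0021 -0.0036] z [-0.0011 -0.7044 -0.7098] 
 q [-1.0297  1.2631  1.1039  1.6619 -0.3599  0.9084 -0.0277] w 0.604 f 49.4 F [-1.7899  3.6305  5.2121]
tz [ 0.0021 -1.      0.    ] n3 [ 0.453  -0.1429]
n 4 xyz [-17.6, -0.1, -17.7] dr [0.0, -0.0, 0.0] | 25 mm 0.0 deg
n 10 xyz [-19.9, -12.9, -7.2] dr [-1.77, 4.23, -4.24] | 25 mm 6.3 deg
n 8 xyz [-7.1, -4.6, 13.0] dr [2.05, 5.4, -4.93] | 15 mm 7.6 deg
```

>>> play_rows(fingers=[0.3,0.3,0.3,0.3,0.3,0.3,0.3,0.3], xyz=[[-17.6,0,-17.7],[-17.6,0,-17.7],[-17.6,0,-17.7],[-17.6,0,-17.7],[-19.9,-12.9,-7.2],[-19.9,-12.9,-7.2],[-19.9,-12.9,-7.2],[-19.9,-12.9,-7.2]], dr=[[0,0,0],[0,0,0],[0,0,0],[0,0,0],[-1.77,4.23,-4.24],[-1.77,4.23,-4.24],[-1.77,4.23,-4.24],[-1.77,4.23,-4.24]])

```text
time_s: 50.55
position: [0.5909, 0.0228, 0.3374]
eef_rot: [0.563, 0.792, -0.167, 0.165]
wrist_force: [-0.1, -0.7, -1.2]
gripper_width: 0.601
gripper_force: 50.1
```

>>> play_rows(fingers=[0.3,0.3,0.3,0.3,0.3,0.3,0.3,0.3], xyz=[[-19.9,-12.9,-7.2],[-19.9,-12.9,-7.2],[-19.9,-12.9,-7.2],[-19.9,-12.9,-7.2],[-19.9,-12.9,-7.2],[-19.9,-12.9,-7.2],[0,0,0],[0,0,0]], dr=[[-1.77,4.23,-4.24],[-1.77,4.23,-4.24],[-1.77,4.23,-4.24],[-1.77,4.23,-4.24],[-1.77,4.23,-4.24],[-1.77,4.23,-4.24],[0,0,0],[0,0,0]])

```text
time_s: 51.35
position: [0.5797, -0.1022, 0.4147]
eef_rot: [0.386, 0.923, -0.001, 0.0]
wrist_force: [0.2, 1.0, -2.9]
gripper_width: 0.604
gripper_force: 50.1
```

>>> play_rows(fingers=[0.3,0.3,0.3,0.3,0.3,0.3,0.3,0.3], xyz=[[-7.1,-4.6,13],[-7.1,-4.6,13],[-7.1,-4.6,13],[-7.1,-4.6,13],[-7.1,-4.6,13],[-7.1,-4.6,13],[-7.1,-4.6,13],[-7.1,-4.6,13]], dr=[[2.05,5.4,-4.93],[2.05,5.4,-4.93],[2.05,5.4,-4.93],[2.05,5.4,-4.93],[2.05,5.4,-4.93],[2.05,5.4,-4.93],[2.05,5.4,-4.93],[2.05,5.4,-4.93]])

```text
time_s: 52.15
position: [0.5753, -0.1482, 0.3007]
eef_rot: [0.025, 0.922, 0.01, -0.387]
wrist_force: [0.2, -1.0, -1.8]
gripper_width: 0.601
gripper_force: 50.1
```

>>> play_rows(fingers=[0.3,0.3,0.3,0.3,0.3,0.3,0.3,0.3], xyz=[[0,0,0],[0,0,0],[0,0,0],[0,0,0],[0,0,0],[0,0,0],[0,0,0],[0,0,0]], dr=[[0,0,0],[0,0,0],[0,0,0],[0,0,0],[0,0,0],[0,0,0],[0,0,0],[0,0,0]])

```text
time_s: 52.95
position: [0.575, -0.1501, 0.3026]
eef_rot: [0.028, 0.923, 0.011, -0.384]
wrist_force: [1.1, 0.3, -2.5]
gripper_width: 0.604
gripper_force: 50.1
```

Run:
```python
from h import *
s=st();A=cur(s);H=np.load("H.npy")
n=noz(3);F=tro([*n,.087],[-.998,.0625,0],[0,0,-1])@H
U=F.copy();U[:3,3]+=[.0,0,.08];rows(A,U,2);rows(U,F,6)
T=A@np.linalg.inv(H);print("trough now",T[:3,3],T[:3,0],T[:3,2])
im=grab_frame("wrist").copy();cv2.imwrite("pics/w10.png",im[:,:,::-1])
print("pred floor corners",[px("wrist",(T@[i*.042,j*.026,-.031,1])[:3],s).round() for i in(1,-1) for j in (1,-1)])
for d in outline_of("trough_a_center","wrist"): print(round(d["conf"],2),np.array(d["extent"]))
```

```text
t 53.0 tcp [ 0.575  -0.1501  0.3026] grasp [ 0.4652 -0.1436  0.1934] 
 x [-0.7032  0.0426  0.7097] y [ 0.06    0.9982 -0.0004] z [-0.7084  0.0423 -0.7045] 
 q [-0.1822  0.8325  0.5847  1.4737 -0.176   1.7125  1.9667] w 0.604 f 50.1 F [ 1.0827  0.301  -2.4916]
n 2 xyz [-6.8, -0.0, 7.0] dr [0.01, 0.0, -0.03] | 10 mm 0.0 deg
n 6 xyz [-9.5, -0.0, 9.4] dr [-0.0, 0.0, 0.0] | 13 mm 0.0 deg
trough now [ 0.4533 -0.1428  0.1864] [-0.998   0.0636 -0.0001] [ 0.0001 -0.0004 -1.    ]
pred floor corners [array([379., 153.]), array([271., 153.]), array([393., 339.]), array([256., 338.])]
0.83 [257.1 151.8 393.9 339.7]
```

>>> play_rows(fingers=[0.3,0.3,0.3,0.3,0.3,0.3,0.3,0.3], xyz=[[-6.8,0,7],[-6.8,0,7],[-9.5,0,9.4],[-9.5,0,9.4],[-9.5,0,9.4],[-9.5,0,9.4],[-9.5,0,9.4],[-9.5,0,9.4]], dr=[[0,0,0],[0,0,0],[0,0,0],[0,0,0],[0,0,0],[0,0,0],[0,0,0],[0,0,0]])

```text
time_s: 53.85
position: [0.5747, -0.1501, 0.2015]
eef_rot: [0.028, 0.923, 0.011, -0.385]
wrist_force: [0.6, -0.6, -2.0]
gripper_width: 0.604
gripper_force: 50.1
```

>>> play_rows(fingers=[0.3,0.3,0.3,0.3,0.3,0.3,0.3,0.3], xyz=[[0,0,0],[0,0,0],[0,0,0],[0,0,0],[-0.7,0,0.7],[-0.7,0,0.7],[0,0,0],[0,0,0]], dr=[[0,0,0],[0,0,0],[0,0,0],[0,0,0],[0,0,0],[0,0,0],[0,0,0],[0,0,0]])

```text
time_s: 54.65
position: [0.5748, -0.1501, 0.201]
eef_rot: [0.028, 0.923, 0.011, -0.384]
wrist_force: [0.3, 0.4, -0.2]
gripper_width: 0.606
gripper_force: 50.2
```

Run:
```python
from h import *
s=st();T=cur(s)@np.linalg.inv(np.load("H.npy"));print("trough now",T[:3,3],T[:3,0],T[:3,2])
```

```text
t 54.6 tcp [ 0.5748 -0.1501  0.201 ] grasp [ 0.4649 -0.1436  0.0919] 
 x [-0.703   0.0425  0.7099] y [ 0.0598  0.9982 -0.0004] z [-0.7087  0.0422 -0.7043] 
 q [-0.1593  0.9645  0.5443  1.4887 -0.229   1.5731  1.964 ] w 0.606 f 50.2 F [ 0.2712  0.3624 -0.1883]
trough now [ 0.4531 -0.1429  0.0849] [-0.998   0.0635  0.0002] [-0.0002 -0.0004 -1.    ]
```

>>> play_rows(fingers=[0.85,0.85,0.85,0.85,0.85,0.85,0.85,0.85], xyz=[[0,0,0],[0,0,0],[0,0,0],[0,0,0],[0,0,-30],[0,0,-30],[0,0,-30],[0,0,-20]], dr=[[0,0,0],[0,0,0],[0,0,0],[0,0,0],[0,0,0],[0,0,0],[0,0,0],[0,0,0]])

```text
time_s: 55.45
position: [0.654, -0.1548, 0.28]
eef_rot: [0.028, 0.923, 0.011, -0.384]
wrist_force: [-0.4, 0.1, 0.1]
gripper_width: 0.847
gripper_force: 0.0
```

Run:
```python
from h import *
s=st();A=cur(s)
B=rows(A,goal([.53,-.06,.25],[0,0,-1],hz(90)),8)
rows(B,goal([.50,.10,.22],[0,0,-1],hz(90)),6)
```

```text
t 55.5 tcp [ 0.654  -0.1548  0.28  ] grasp [ 0.5443 -0.1484  0.1706] 
 x [-0.7043  0.0424  0.7087] y [ 0.0593  0.9982 -0.0009] z [-0.7075  0.0414 -0.7055] 
 q [-0.1246  0.9799  0.5567  1.2224 -0.2221  1.8111  1.9447] w 0.847 f 0.0 F [-0.3661  0.0515  0.0781]
n 8 xyz [21.6, 11.4, -7.5] dr [0.16, -5.64, -0.4] | 26 mm 5.7 deg
n 6 xyz [5.0, 26.7, 5.0] dr [0.0, 0.0, 0.0] | 28 mm 0.0 deg
```

>>> play_rows(fingers=[1,1,1,1,1,1,1,1], xyz=[[21.6,11.4,-7.5],[21.6,11.4,-7.5],[21.6,11.4,-7.5],[21.6,11.4,-7.5],[21.6,11.4,-7.5],[21.6,11.4,-7.5],[21.6,11.4,-7.5],[21.6,11.4,-7.5]], dr=[[0.16,-5.64,-0.4],[0.16,-5.64,-0.4],[0.16,-5.64,-0.4],[0.16,-5.64,-0.4],[0.16,-5.64,-0.4],[0.16,-5.64,-0.4],[0.16,-5.64,-0.4],[0.16,-5.64,-0.4]])

```text
time_s: 56.25
position: [0.5282, -0.0599, 0.4047]
eef_rot: [0.0, 1.0, 0.0, 0.001]
wrist_force: [-0.4, 0.7, 1.4]
gripper_width: 1.002
gripper_force: 0.0
```

>>> play_rows(fingers=[1,1,1,1,1,1,1,1], xyz=[[5,26.7,5],[5,26.7,5],[5,26.7,5],[5,26.7,5],[5,26.7,5],[5,26.7,5],[0,0,0],[0,0,0]], dr=[[0,0,0],[0,0,0],[0,0,0],[0,0,0],[0,0,0],[0,0,0],[0,0,0],[0,0,0]])

```text
time_s: 57.05
position: [0.4989, 0.1003, 0.374]
eef_rot: [-0.0, 1.0, 0.0, -0.001]
wrist_force: [-0.3, -0.6, -0.4]
gripper_width: 0.997
gripper_force: 0.0
```

>>> play_rows(fingers=[1,1,1,1,1,1,1,1], xyz=[[0,0,0],[0,0,0],[0,0,0],[0,0,0],[0,0,0],[0,0,0],[0,0,0],[0,0,0]], dr=[[0,0,0],[0,0,0],[0,0,0],[0,0,0],[0,0,0],[0,0,0],[0,0,0],[0,0,0]])

```text
time_s: 57.85
position: [0.4991, 0.1001, 0.374]
eef_rot: [0.001, 1.0, 0.0, -0.001]
wrist_force: [-0.3, -0.4, 0.3]
gripper_width: 1.0
gripper_force: 0.0
```

Run:
```python
from h import *
s=st();im=grab_frame("wrist")
K=C0-.125*EX+.028*EY;print("knob model",K)
p=px("wrist",[*K,.04],s);print(p)
u,v=[int(k) for k in p];cr=im[max(v-75,0):v+75,u-100:u+100];print("origin",u-100,max(v-75,0))
cv2.imwrite("pics/k1.png",cv2.resize(cr,None,fx=4,fy=4,interpolation=cv2.INTER_CUBIC)[:,:,::-1])
for q,z in (("knob_grip",.068),("knob_pointer",.038),("marker_tab",.038),("start_top",.054),("nozzle_1",.092)):
    for d in spot_point(q,"wrist"): print(q,round(d["conf"],2),np.array(d["uv"]),at("wrist",d["uv"],z,s)[:2])
```

```text
t 57.9 tcp [0.4991 0.1001 0.374 ] grasp [0.4988 0.1002 0.219 ] 
 x [-1.      0.0012  0.0019] y [0.0012 1.     0.0005] z [-0.0019  0.0005 -1.    ] 
 q [-0.7187  0.2825  0.5519  1.9579 -0.1815  0.951   1.4914] w 1.000 f 0.0 F [-0.31   -0.3538  0.3251]
knob model [0.4968 0.1078]
[332.2305 179.8273]
origin 232 104
knob_grip 0.78 [334.5 187.9] [0.4974 0.1092]
knob_pointer 0.8 [344.7 208.3] [0.528  0.1211]
marker_tab 0.96 [316.5 203.2] [0.5223 0.0916]
start_top 0.75 [337.8 125.1] [0.4406 0.1125]
start_top 0.33 [167.4 161.5] [ 0.4713 -0.0628]
nozzle_1 0.85 [246.4 156.3] [0.4628 0.0346]
nozzle_1 0.58 [336.9 122.6] [0.4359 0.1101]
```

View pics/k1.png

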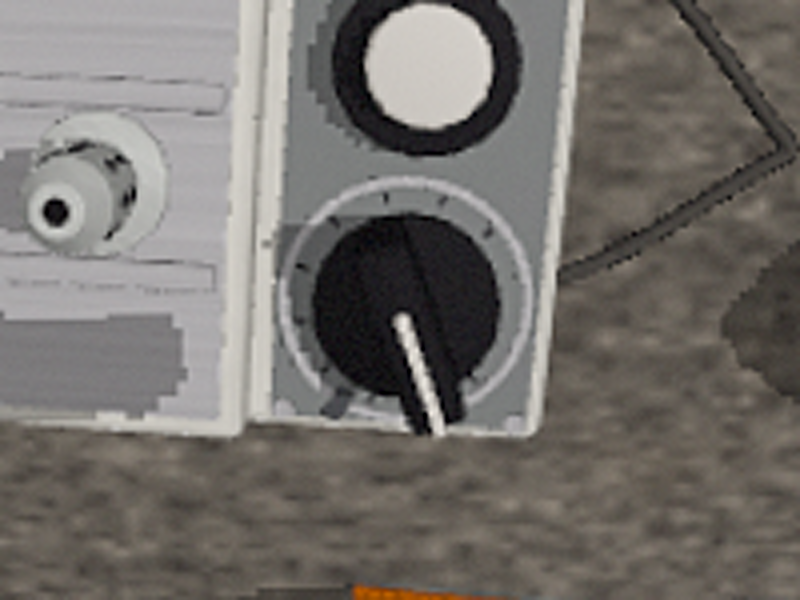

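The crop shows the knob's white pointer line running to (438,432), the ring centred near (408,297), and the dark tab at (340,400).

Run:
```python
from h import *
s=observe();o=lambda u,v:(232+u/4,104+v/4)
K=at("wrist",o(408,297),.037,s)[:2];print("ring centre",K)
a=at("wrist",o(402,318),.076,s);b=at("wrist",o(438,432),.076,s);print(a,b)
az=lambda d:np.degrees(np.arctan2(d[1],d[0]))
t=at("wrist",o(340,400),.037,s)
print("line az",az(b-a),"end az",az(b[:2]-K),"tab az",az(t[:2]-K),np.linalg.norm(t[:2]-K),"net",az(np.array([.528,.1211])-K),az(np.array([.5223,.0916])-K))
K=(K+C0-.125*EX+.028*EY)/2;print("K",K)
p=18;A=cur(s)
B=rows(A,goal([*K,.12],[0,0,-1],hz(90+p)),4);rows(B,goal([*K,.069],[0,0,-1],hz(90+p)),3)
```

```text
ring centre [0.4959 0.1097]
[0.4912 0.1072 0.076 ] [0.5183 0.1156 0.076 ]
line az 17.256971168013713 end az 14.77930891456476 tab az -32.49982757017138 0.032741502303752675 net 19.533738440108365 -34.45550675495806
K [0.4963 0.1088]
n 4 xyz [0.4, 2.2, 24.8] dr [0.01, -0.02, -4.52] | 25 mm 4.5 deg
n 3 xyz [0.0, 0.0, 17.0] dr [0.0, 0.0, 0.0] | 17 mm 0.0 deg
```

>>> play_rows(fingers=[0.5,0.5,0.5,0.5,0.5,0.5,0.5,0.5], xyz=[[0.4,2.2,24.8],[0.4,2.2,24.8],[0.4,2.2,24.8],[0.4,2.2,24.8],[0,0,0],[0,0,0],[0,0,0],[0,0,0]], dr=[[0,0,-4.4],[0,0,-4.4],[0,0,-4.4],[0,0,-4.4],[0,0,0],[0,0,0],[0,0,0],[0,0,0]])

```text
time_s: 58.95
position: [0.4971, 0.1087, 0.2762]
eef_rot: [-0.152, 0.988, 0.001, 0.0]
wrist_force: [-0.5, -0.1, 0.4]
gripper_width: 0.503
gripper_force: 0.0
```

Run:
```python
from h import *
s=st();A=cur(s)
rows(A,goal([.4963,.1088,.069],[0,0,-1],hz(107.4)),4)
```

```text
t 59.0 tcp [0.4971 0.1087 0.2762] grasp [0.4972 0.1089 0.1212] 
 x [-0.9539 -0.3002 -0.001 ] y [-0.3002  0.9539  0.0011] z [ 0.0007  0.0014 -1.    ] 
 q [-0.6234  0.4231  0.4313  2.0301 -0.2594  0.7392  1.8431] w 0.503 f 0.0 F [-0.4907 -0.0585  0.4301]
n 4 xyz [0.2, 0.1, 13.1] dr [0.02, 0.01, 0.02] | 13 mm 0.0 deg
```

>>> play_rows(fingers=[0.5,0.5,0.5,0.5,0.5,0.5,0,0], xyz=[[0.2,0,13.1],[0.2,0,13.1],[0.2,0,13.1],[0.2,0,13.1],[0,0,0],[0,0,0],[0,0,0],[0,0,0]], dr=[[0,0,0],[0,0,0],[0,0,0],[0,0,0],[0,0,0],[0,0,0],[0,0,0],[0,0,0]], squeeze=40)

```text
time_s: 59.75
position: [0.4959, 0.1084, 0.2229]
eef_rot: [-0.152, 0.988, 0.0, -0.0]
wrist_force: [2.0, -11.3, 6.2]
gripper_width: 0.173
gripper_force: 7.3
```

>>> play_rows(fingers=[0,0,0,0,0,0,0,0], xyz=[[0,0,0],[0,0,0],[0,0,0],[0,0,0],[0,0,0],[0,0,0],[0,0,0],[0,0,0]], dr=[[0,0,0],[0,0,0],[0,0,0],[0,0,0],[0,0,0],[0,0,0],[0,0,0],[0,0,0]])

```text
time_s: 60.55
position: [0.496, 0.108, 0.2231]
eef_rot: [-0.152, 0.988, 0.0, -0.0]
wrist_force: [-0.6, -2.8, 5.6]
gripper_width: 0.156
gripper_force: 40.4
```

Run:
```python
from h import *
s=st();print(s["torque"])
```

```text
t 60.5 tcp [0.496  0.108  0.2231] grasp [0.4959 0.1081 0.0681] 
 x [-0.9537 -0.3006  0.0003] y [-0.3006  0.9537  0.0006] z [-0.0005  0.0005 -1.    ] 
 q [-0.5817  0.5139  0.3847  2.0533 -0.3191  0.631   1.8942] w 0.156 f 40.4 F [-0.5742 -2.8423  5.6387]
[-0.6421  0.1137 -0.0787]
```

>>> play_rows(fingers=[0,0,0,0,0,0,0,0], xyz=[[0,0,0],[0,0,0],[0,0,0],[0,0,0],[0,0,0],[0,0,0],[0,0,0],[0,0,0]], dr=[[0,0,7.2],[0,0,7.2],[0,0,7.2],[0,0,7.2],[0,0,7.2],[0,0,7.2],[0,0,7.2],[0,0,0]])

```text
time_s: 61.35
position: [0.4961, 0.109, 0.223]
eef_rot: [0.284, 0.959, 0.001, -0.0]
wrist_force: [-0.6, -0.7, 6.7]
gripper_width: 0.154
gripper_force: 40.6
```

>>> play_rows(fingers=[0,0,0,0,0,0,0,0], xyz=[[0,0,0],[0,0,0],[0,0,0],[0,0,0],[0,0,0],[0,0,0],[0,0,0],[0,0,0]], dr=[[0,0,0],[0,0,0],[0,0,0],[0,0,0],[0,0,0],[0,0,0],[0,0,0],[0,0,0]])

```text
time_s: 62.15
position: [0.4961, 0.1089, 0.2231]
eef_rot: [0.283, 0.959, 0.001, -0.0]
wrist_force: [-0.3, 0.1, 5.9]
gripper_width: 0.153
gripper_force: 40.6
```

Run:
```python
from h import *
s=st();y=cur(s)[:3,1];print("bar az",np.degrees(np.arctan2(y[1],y[0]))-90,s["torque"])
```

```text
t 62.1 tcp [0.4961 0.1089 0.2231] grasp [0.4961 0.1091 0.0681] 
 x [-0.8401  0.5424  0.0009] y [0.5424 0.8401 0.0013] z [-0.0001  0.0016 -1.    ] 
 q [-0.7569  0.5632  0.6067  2.0583 -0.5145  0.6707  1.188 ] w 0.153 f 40.6 F [-0.2527  0.133   5.9147]
bar az -32.8501259160513 [-0.0417 -0.0818 -0.0551]
```

>>> play_rows(fingers=[0.5,0.5,0.5,0.5,0.5,0.5,0.5,0.5], xyz=[[0,0,0],[0,0,0],[0,0,0],[0,0,0],[0,0,-25],[0,0,-25],[0,0,-25],[0,0,-25]], dr=[[0,0,0],[0,0,0],[0,0,0],[0,0,0],[0,0,0],[0,0,0],[0,0,0],[0,0,0]])

```text
time_s: 62.95
position: [0.4955, 0.1083, 0.3232]
eef_rot: [0.283, 0.959, -0.0, -0.001]
wrist_force: [-0.3, 0.7, -0.5]
gripper_width: 0.498
gripper_force: 0.0
```

>>> play_rows(fingers=[0.5,0.5,0.5,0.5,0.5,0.5,0.5,0.5], xyz=[[0,0,-25],[0,0,-25],[0,0,0],[0,0,0],[0,0,0],[0,0,0],[0,0,0],[0,0,0]], dr=[[0,0,-8],[0,0,-8],[0,0,-8],[0,0,-8],[0,0,0],[0,0,0],[0,0,0],[0,0,0]])

```text
time_s: 63.75
position: [0.4957, 0.1084, 0.3722]
eef_rot: [0.008, 1.0, 0.0, -0.001]
wrist_force: [-0.6, 0.4, 0.3]
gripper_width: 0.502
gripper_force: 0.0
```

Run:
```python
from h import *
s=st();im=grab_frame("wrist").copy();top=grab_frame("top")
K=np.array([.4961,.1090])
p=px("wrist",[*K,.04],s);u,v=[int(k) for k in p];x0,y0=u-60,v-60;print("origin",x0,y0,p)
a=cv2.resize(im[y0:y0+120,x0:x0+120],(480,480),interpolation=cv2.INTER_CUBIC)
b=cv2.resize(im,(320,200),interpolation=cv2.INTER_AREA);c=cv2.resize(top[130:270,230:460],(320,195))
m=np.zeros((480,800,3),np.uint8);m[:,:480]=a;m[:200,480:]=b;m[205:400,480:]=c
cv2.imwrite("pics/k2.png",m[:,:,::-1])
for q,z in (("knob_grip",.068),("knob_pointer",.038),("marker_tab",.038),("start_top",.054),("nozzle_1",.092),("trough_a_center",.085)):
    for d in spot_point(q,"wrist"): print(q,round(d["conf"],2),np.array(d["uv"]),at("wrist",d["uv"],z,s)[:2])
az=lambda d:np.degrees(np.arctan2(d[1],d[0]))
g={q:at("wrist",spot_point(q,"wrist")[0]["uv"],.038,s)[:2]-K for q in ("knob_pointer","marker_tab") if spot_point(q,"wrist")}
print({q:az(d) for q,d in g.items()})
```

```text
t 63.8 tcp [0.4957 0.1084 0.3722] grasp [0.4953 0.1084 0.2172] 
 x [-0.9999  0.0168  0.0023] y [0.0168 0.9999 0.    ] z [-0.0023  0.0001 -1.    ] 
 q [-0.8259  0.2988  0.6619  1.9658 -0.2246  0.9518  1.5003] w 0.502 f 0.0 F [-0.6379  0.4152  0.26  ]
origin 265 123 [325.3974 183.0646]
knob_grip 0.55 [325.1 190.4] [0.4957 0.1087]
knob_grip 0.32 [311.6 206.4] [0.5111 0.0958]
knob_pointer 0.68 [311.9 209.1] [0.5243 0.0945]
marker_tab 0.92 [312.9 206.9] [0.5219 0.0956]
marker_tab 0.3 [477.1 179.4] [0.494  0.2758]
start_top 0.63 [331.7 126.9] [0.4387 0.1158]
nozzle_1 0.73 [235.8 161.6] [0.462  0.0341]
trough_a_center 0.56 [ 87.9 162.1] [ 0.4535 -0.1392]
{'knob_pointer': np.float64(-27.258276738859998), 'marker_tab': np.float64(-27.472416772244106)}
```

View pics/k2.png

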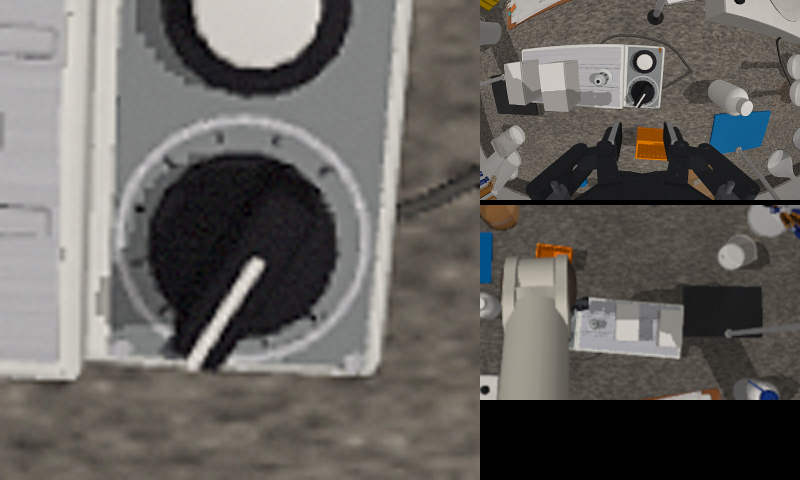

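Run:
```python
from h import *
s=observe();o=lambda u,v:(265+u/4,123+v/4);K=np.array([.4961,.1090])
az=lambda d:np.degrees(np.arctan2(d[1],d[0]))
a=at("wrist",o(260,262),.076,s);b=at("wrist",o(195,368),.076,s);print("line az",az(b-a),a,b)
k=at("wrist",o(243,240),.037,s);print("ring centre",k)
for t in (-25,-30,-33,-36,-40): print(t,(px("wrist",[*(K+.030*hz(t)[:2]),.037],s)-[265,123])*4)
im=grab_frame("wrist");cr=im[123:243,265:385].mean(2)
for r in range(76,92,2): print(r*4,cr[r,26:64].astype(int).tolist())
B=C0-.125*EX-.033*EY;print("button model",B,"seen",at("wrist",o(258,22),.054,s))
```

```text
line az -31.315543506828917 [0.4921 0.1132 0.076 ] [0.5171 0.098  0.076 ]
ring centre [0.4972 0.1095 0.037 ]
-25 [194.0077 337.797 ]
-30 [184.9781 333.5547]
-33 [179.7473 330.6545]
-36 [174.6736 327.4964]
-40 [168.176  322.8977]
304 [144, 107, 84, 85, 88, 88, 84, 100, 121, 130, 110, 90, 89, 81, 66, 64, 56, 31, 14, 14, 20, 12, 27, 22, 29, 33, 30, 13, 95, 167, 209, 219, 161, 93, 14, 27, 27, 23]
312 [148, 100, 84, 89, 89, 89, 88, 86, 95, 112, 133, 125, 105, 74, 64, 95, 99, 62, 23, 11, 16, 25, 16, 31, 25, 24, 16, 85, 191, 217, 206, 123, 55, 21, 26, 33, 24, 22]
320 [148, 100, 79, 79, 84, 84, 84, 84, 82, 83, 88, 110, 120, 119, 103, 83, 75, 42, 14, 10, 29, 27, 35, 23, 17, 47, 112, 199, 213, 195, 107, 11, 22, 29, 29, 21, 23, 22]
328 [194, 151, 125, 128, 127, 130, 128, 132, 129, 129, 128, 125, 139, 164, 181, 182, 131, 67, 12, 21, 27, 28, 28, 10, 80, 154, 217, 214, 188, 128, 8, 27, 27, 26, 22, 23, 29, 23]
336 [189, 146, 105, 113, 142, 106, 119, 124, 124, 124, 126, 125, 125, 124, 121, 102, 37, 17, 20, 29, 28, 27, 12, 99, 172, 214, 218, 137, 52, 12, 26, 23, 18, 38, 62, 77, 80, 110]
344 [190, 161, 162, 178, 169, 173, 147, 129, 125, 123, 128, 127, 128, 118, 94, 74, 42, 27, 13, 24, 24, 3, 137, 194, 214, 209, 141, 64, 27, 23, 19, 18, 75, 119, 130, 125, 126, 126]
352 [178, 172, 172, 175, 171, 172, 156, 144, 141, 141, 134, 135, 137, 124, 99, 91, 80, 60, 64, 58, 49, 141, 203, 209, 192, 111, 16, 21, 20, 18, 50, 113, 159, 165, 158, 147, 153, 164]
360 [93, 108, 119, 118, 117, 117, 118, 124, 136, 147, 158, 163, 161, 159, 160, 160, 192, 197, 187, 175, 171, 215, 216, 176, 82, 9, 24, 16, 15, 107, 167, 198, 174, 189, 188, 173, 172, 172]
button model [0.4359 0.1116] seen [0.4405 0.1138 0.054 ]
```

The pointer line has az about -31 to -33°, and the tab is at about -32.5°, just beneath the bar end at crop (165,345). Both troughs stand on the dryer in the side views. Next I'll make a half turn to keep the camera away from the dropper, then press the button.

>>> play_rows(fingers=[0,0,0,0,0,0,0,0], xyz=[[0,0,0],[0,0,0],[0,0,0],[0,0,0],[0,0,0],[0,0,0],[0,0,0],[0,0,0]], dr=[[0,0,8],[0,0,8],[0,0,8],[0,0,8],[0,0,8],[0,0,8],[0,0,8],[0,0,8]])

```text
time_s: 65.2
position: [0.4958, 0.1084, 0.3725]
eef_rot: [0.539, 0.842, -0.0, -0.001]
wrist_force: [0.9, 0.5, -0.3]
gripper_width: -0.006
gripper_force: 0.0
```

>>> play_rows(fingers=[0,0,0,0,0,0,0,0], xyz=[[0,0,0],[0,0,0],[0,0,0],[0,0,0],[0,0,0],[0,0,0],[0,0,0],[0,0,0]], dr=[[0,0,8],[0,0,8],[0,0,8],[0,0,8],[0,0,8],[0,0,8],[0,0,8],[0,0,8]])

```text
time_s: 66.0
position: [0.4958, 0.1085, 0.3725]
eef_rot: [0.903, 0.429, -0.001, -0.001]
wrist_force: [-0.8, 0.0, 0.3]
gripper_width: 0.002
gripper_force: 0.0
```

>>> play_rows(fingers=[0,0,0,0,0,0,0,0], xyz=[[0,0,0],[0,0,0],[0,0,0],[0,0,0],[0,0,0],[0,0,0],[0,0,0],[0,0,0]], dr=[[0,0,8],[0,0,8],[0,0,8],[0,0,8],[0,0,8],[0,0,8],[0,0,0],[0,0,0]])

```text
time_s: 66.8
position: [0.4958, 0.1084, 0.3723]
eef_rot: [1.0, 0.029, -0.001, 0.0]
wrist_force: [0.6, 0.1, -0.2]
gripper_width: -0.0
gripper_force: 0.0
```

Run:
```python
from h import *
s=st();A=cur(s);z=tilt(10,180);g=lambda h:goal(np.array([.435,.113,h])-.018*z,z,hz(-90))
im=grab_frame("wrist")
for q,h in (("start_top",.054),("knob_grip",.068)):
    for d in spot_point(q,"wrist"): print(q,round(d["conf"],2),at("wrist",d["uv"],h,s)[:2])
B=rows(A,g(.09),8);rows(B,g(.058),3)
```

```text
t 66.8 tcp [0.4958 0.1084 0.3723] grasp [0.4955 0.1084 0.2173] 
 x [ 0.9983  0.0584 -0.002 ] y [ 0.0584 -0.9983  0.0001] z [-0.0019 -0.0003 -1.    ] 
 q [-1.2672  0.6421  1.369   1.9753 -0.7043  1.1329 -1.1117] w -0.000 f 0.0 F [ 0.5594  0.1329 -0.2317]
start_top 0.73 [0.4321 0.1138]
knob_grip 0.63 [0.497  0.1055]
n 8 xyz [-2.7, -0.7, 14.3] dr [0.04, -1.24, 0.42] | 15 mm 1.3 deg
n 3 xyz [1.9, -0.0, 10.5] dr [0.0, 0.0, -0.0] | 11 mm 0.0 deg
```

>>> play_rows(fingers=[0,0,0,0,0,0,0,0], xyz=[[-3.2,-0.7,14.3],[-3.2,-0.7,14.3],[-3.2,-0.7,14.3],[-3.2,-0.7,14.3],[-3.2,-0.7,14.3],[-3.2,-0.7,14.3],[-3.2,-0.7,14.3],[-3.2,-0.7,14.3]], dr=[[0,-1.24,0.4],[0,-1.24,0.4],[0,-1.24,0.4],[0,-1.24,0.4],[0,-1.24,0.4],[0,-1.24,0.4],[0,-1.24,0.4],[0,-1.24,0.4]])

```text
time_s: 67.75
position: [0.4609, 0.1129, 0.2593]
eef_rot: [0.996, -0.001, -0.088, 0.002]
wrist_force: [0.3, -0.1, -0.8]
gripper_width: 0.002
gripper_force: 0.0
```

>>> play_rows(fingers=[0,0,0,0,0,0,0,0], xyz=[[0,0,0],[0,0,0],[0,0,0],[0,0,0],[0,0,0],[0,0,0],[0,0,0],[0,0,0]], dr=[[0,0,0],[0,0,0],[0,0,0],[0,0,0],[0,0,0],[0,0,0],[0,0,0],[0,0,0]])

```text
time_s: 68.55
position: [0.4613, 0.113, 0.2606]
eef_rot: [0.996, -0.001, -0.087, 0.002]
wrist_force: [0.1, 0.5, -0.4]
gripper_width: -0.002
gripper_force: 0.0
```

Run:
```python
from h import *
s=st();A=cur(s);print("tip",A[:3,3]+.173*A[:3,2])
z=tilt(10,180);g=lambda h:goal(np.array([.431,.113,h])-.018*z,z,hz(-90))
rows(A,g(.060),3);rows(g(.06),g(.046),4)
```

```text
t 68.5 tcp [0.4613 0.113  0.2606] grasp [0.4344 0.1123 0.1079] 
 x [ 0.9848 -0.0016 -0.1738] y [-0.0009 -1.      0.0042] z [-0.1738 -0.004  -0.9848] 
 q [-1.1463  0.7816  1.1745  2.0582 -0.8129  1.1121 -1.0924] w -0.002 f 0.0 F [ 0.1096  0.5185 -0.4303]
tip [0.4313 0.1123 0.0902]
n 3 xyz [1.7, -0.0, 9.9] dr [0.08, 0.0, -0.03] | 10 mm 0.1 deg
n 4 xyz [0.6, 0.0, 3.4] dr [0.0, 0.0, -0.0] | 4 mm 0.0 deg
```

>>> play_rows(fingers=[0,0,0,0,0,0,0,0], xyz=[[1.7,0,9.9],[1.7,0,9.9],[1.7,0,9.9],[0.6,0,3.4],[0.6,0,3.4],[0.6,0,3.4],[0,0,0],[0,0,0]], dr=[[0,0,0],[0,0,0],[0,0,0],[0,0,0],[0,0,0],[0,0,0],[0,0,0],[0,0,0]])

```text
time_s: 69.35
position: [0.4613, 0.1121, 0.2229]
eef_rot: [0.996, -0.001, -0.088, 0.0]
wrist_force: [-8.1, 1.7, 38.6]
gripper_width: 0.0
gripper_force: 19.3
```

>>> play_rows(fingers=[0,0,0,0,0,0,0,0], xyz=[[0,0,0],[0,0,0],[0,0,0],[0,0,0],[0,0,0],[0,0,0],[0,0,0],[0,0,0]], dr=[[0,0,0],[0,0,0],[0,0,0],[0,0,0],[0,0,0],[0,0,0],[0,0,0],[0,0,0]])

```text
time_s: 70.15
position: [0.4613, 0.1121, 0.223]
eef_rot: [0.996, -0.001, -0.088, 0.0]
wrist_force: [-7.4, 0.5, 38.7]
gripper_width: 0.0
gripper_force: 19.1
```

Run:
```python
from h import *
s=st();A=cur(s);print("tip",A[:3,3]+.173*A[:3,2])
```

```text
t 70.2 tcp [0.4613 0.1121 0.223 ] grasp [0.434  0.1121 0.0704] 
 x [ 0.9845 -0.002  -0.1756] y [-0.002  -1.      0.0007] z [-0.1756 -0.0003 -0.9845] 
 q [-1.0992  0.8312  1.1051  2.0714 -0.8795  1.0593 -1.0502] w 0.000 f 19.1 F [-7.4216  0.5489 38.7041]
tip [0.4309 0.1121 0.0527]
```

>>> play_rows(fingers=[0,0,0,0,0,0,0,0], xyz=[[-0.6,0,-3.4],[0,0,0],[0,0,0],[0,0,0],[0,0,0],[0,0,0],[0,0,0],[0,0,0]], dr=[[0,0,0],[0,0,0],[0,0,0],[0,0,0],[0,0,0],[0,0,0],[0,0,0],[0,0,0]])

```text
time_s: 70.95
position: [0.461, 0.1126, 0.2239]
eef_rot: [0.996, -0.001, -0.088, 0.002]
wrist_force: [-2.2, 0.2, 9.1]
gripper_width: 0.003
gripper_force: 4.6
```

>>> play_rows(fingers=[0,0,0,0,0,0,0,0], xyz=[[-0.3,0,-1.7],[0,0,0],[0,0,0],[0,0,0],[0,0,0],[0,0,0],[0,0,0],[0,0,0]], dr=[[0,0,0],[0,0,0],[0,0,0],[0,0,0],[0,0,0],[0,0,0],[0,0,0],[0,0,0]])

```text
time_s: 71.75
position: [0.461, 0.1128, 0.2251]
eef_rot: [0.996, -0.001, -0.088, 0.002]
wrist_force: [-2.9, -0.2, 3.7]
gripper_width: -0.001
gripper_force: 2.1
```

>>> play_rows(fingers=[0,0,0,0,0,0,0,0], xyz=[[-0.3,0,-1.7],[0,0,0],[0,0,0],[0,0,0],[0,0,0],[0,0,0],[0,0,0],[0,0,0]], dr=[[0,0,0],[0,0,0],[0,0,0],[0,0,0],[0,0,0],[0,0,0],[0,0,0],[0,0,0]])

```text
time_s: 72.55
position: [0.4611, 0.1128, 0.2269]
eef_rot: [0.996, -0.001, -0.087, 0.002]
wrist_force: [-2.6, 0.1, 3.4]
gripper_width: -0.003
gripper_force: 1.6
```

>>> play_rows(fingers=[0,0,0,0,0,0,0,0], xyz=[[-0.3,0,-1.7],[0,0,0],[0,0,0],[0,0,0],[0,0,0],[0,0,0],[0,0,0],[0,0,0]], dr=[[0,0,0],[0,0,0],[0,0,0],[0,0,0],[0,0,0],[0,0,0],[0,0,0],[0,0,0]])

```text
time_s: 73.35
position: [0.4613, 0.1127, 0.2287]
eef_rot: [0.996, -0.001, -0.087, 0.002]
wrist_force: [-1.8, 0.5, 1.9]
gripper_width: -0.001
gripper_force: 1.1
```

>>> play_rows(fingers=[0,0,0,0,0,0,0,0], xyz=[[-0.3,0,-1.7],[0,0,0],[0,0,0],[0,0,0],[0,0,0],[0,0,0],[0,0,0],[0,0,0]], dr=[[0,0,0],[0,0,0],[0,0,0],[0,0,0],[0,0,0],[0,0,0],[0,0,0],[0,0,0]])

```text
time_s: 74.15
position: [0.4611, 0.1128, 0.2303]
eef_rot: [0.996, -0.001, -0.087, 0.002]
wrist_force: [-0.8, 0.8, -0.2]
gripper_width: -0.001
gripper_force: 0.0
```

>>> play_rows(fingers=[0,0,0,0,0,0,0,0], xyz=[[0,0,-30],[0,0,-40],[0,0,-40],[0,0,-40],[0,0,0],[0,0,0],[0,0,0],[0,0,0]], dr=[[0,0,0],[0,0,0],[0,0,0],[0,0,0],[0,0,0],[0,0,0],[0,0,0],[0,0,0]])

```text
time_s: 74.95
position: [0.4865, 0.1135, 0.3768]
eef_rot: [0.996, -0.001, -0.088, 0.002]
wrist_force: [-0.2, -0.6, 0.7]
gripper_width: -0.002
gripper_force: 0.0
```

Run:
```python
from h import *
s=st();grab_frame("wrist");grab_frame("scene");grab_frame("top")
for n in ("scene","top","wrist"):
  for d in spot_point("trough_a_center",n): print(n,round(d["conf"],2),at(n,d["uv"],.085,s)[:2])
  for d in outline_of("trough_a_center",n): print(n,round(d["conf"],2),np.array(d["extent"]))
  for i,c in ((2,[.4583,-.055]),(3,[.4531,-.1429])):
    u,v=EY,EX
    P=np.array([px(n,[*(np.array(c)+a*.042*u+b*.026*v),h],s) for a in(1,-1) for b in(1,-1) for h in(.054,.116)]);print(" pred n%d"%i,P.min(0).round(),P.max(0).round())
for q in ("knob_pointer","marker_tab"):
  for d in spot_point(q,"wrist"):
    p=at("wrist",d["uv"],.038,s)[:2];print(q,round(d["conf"],2),p,np.degrees(np.arctan2(p[1]-.109,p[0]-.4961)))
```

```text
t 75.0 tcp [0.4865 0.1135 0.3768] grasp [0.4592 0.1128 0.2243] 
 x [ 0.9843 -0.0018 -0.1763] y [-0.001  -1.      0.0049] z [-0.1763 -0.0046 -0.9843] 
 q [-1.2184  0.6718  1.3353  1.9183 -0.6478  1.3185 -1.2004] w -0.002 f 0.0 F [-0.2033 -0.5506  0.71  ]
scene 0.8 [ 0.4584 -0.1566]
scene 0.91 [348.2 160.6 375.3 186.1]
 pred n2 [336. 173.] [365. 204.]
 pred n3 [348. 158.] [377. 188.]
top 0.56 [ 0.4562 -0.1388]
top 0.28 [0.4333 0.1148]
top 0.64 [354.2 203.4 376.2 232.8]
 pred n2 [329. 203.] [348. 231.]
 pred n3 [355. 205.] [375. 233.]
wrist 0.86 [ 0.4548 -0.1386]
wrist 0.91 [526.6 127.2 603.6 223.5]
 pred n2 [455. 115.] [548. 224.]
 pred n3 [519. 128.] [604. 225.]
knob_pointer 0.73 [0.5193 0.0915] -36.98433012221002
marker_tab 0.63 [0.52  0.091] -37.04369505495824
marker_tab 0.16 [ 0.6251 -0.2559] -70.52718658026909
```

Run:
```python
from h import *
s=observe();n="wrist"
im=grab_frame(n)
for d in spot_point("nozzle_1",n): print("noz",round(d["conf"],2),at(n,d["uv"],.092,s)[:2])
H,W=im.shape[:2];c=[.4583,-.055]
# floor (top) face of the n2 trough: uniform white inside, compare with the deck just outside
g=im.mean(2);
for k in (-.024,-.012,0,.012,.024):
  print([int(g[tuple(np.round(px(n,[*(np.array(c)+a*EY+k*EX),.116],s)).astype(int)[::-1])]) for a in (-.05,-.045,-.038,-.02,0,.02,.038,.045,.05)])
```

```text
noz 0.81 [0.4608 0.0352]
[90, 83, 107, 195, 144, 143, 142, 142, 109]
[112, 99, 75, 193, 132, 142, 140, 140, 109]
[67, 93, 84, 192, 193, 142, 140, 142, 110]
[69, 66, 58, 195, 196, 141, 139, 138, 95]
[71, 47, 60, 94, 96, 101, 94, 104, 109]
```

```bash
python3 -c "
from workcell import *
print(job_done())"
```

```text
the job is handed in; nothing more can be done
None
```

I handed the job in at about 75 s of the 210 s allowed: both troughs stand mouth down over nozzles 2 and 3, the knob pointer is within about 2° of the marker tab, and the start button was pressed fully down and released; no verdict came back, and my last check of the nozzle 2 trough was only indirect.

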